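Clip the primed hubs on the spraying rack and lock it

ROBOT

A 7-joint arm with a two-finger parallel gripper is mounted at the origin on the work surface. World frame = base frame: x ahead of the robot, y to its left, z up, the work surface at z = 0. Lengths are in m, angles in rad, forces in N, time in s.
With the tool pointing down it reaches from about 0.425 to 0.925 m from the base axis. Payload 6.8 kg.
Tool frame: the origin (TCP) lies on the centre line of the jaws, within the pads' length; the fingertips stand 8 mm ahead of it and the grasp point (between the pads) lies 11 mm behind it (r.finger_overhang is the distance from the TCP to the fingertips, in m); x points along the fingers, z is the direction in which the jaws open and shut, and the axes are right-handed (so a half turn about x gives the same grasp; the last joint's range is limited). The gripper opens to 85 mm and grips with 20 to 120 N. Pads are 22 mm wide; open, the fingers measure 114 mm over their backs; the gripper's body (76 mm by 85 mm) begins 54 mm behind the grasp point. The pads swing forward as they close: fully open they stand 13 mm farther back than shut.
Start: joints at [1.02, 0.477, 0.022, 1.555, -0.011, 1.109, -0.083], TCP at [0.289, -0.61, 0.239] pointing down, gripper open.
Joint ranges: [-2.96, 2.96], [-0.34, 2.1], [-1.41, 1.46], [0.24, 2.44], [-1.37, 4.51], [0.17, 1.92], [-2.96, 2.96]. Speed limits (rad/s): [2.39, 2.39, 3.14, 3.14, 3.14, 3.14, 3.14].

INTERFACE

Orientations are given as a rotation vector (axis times angle).
In Python, from bench import r gives the robot as it stands. The module is installed in compiled form; this text tells all that it offers.
- The arm moves only by the tool play_rows, never from a script. Its argument "plan" is a list of rows, each a list of 5 numbers: the opening, from -1 (shut) to 1 (fully open), then the shift along the world's x, y, z in m, then the turn about the world's z in rad. A call has 1 to 10 rows; each row is the pose to reach, as a shift and turn from the pose commanded when the call began; what a row does not reach only later rows make up. A row lasts 1/10 s, in which the tool goes at most 50 mm and 8.59 degrees, less where a joint would pass 70% of its speed; a pose out of reach is approached as far as the arm can. A call with a gripper value outside its range is refused whole. The fingers move at their own pace and stop on an object; "force" is the grip in N (left out, the last holds). Time passes only in rows, so rows that repeat a pose let the fingers close. It gives the time, the measured TCP pose, the force and the opening at its end, in the units of the state.
- r.get_obs(): the state, without advancing time (a new reading comes with each control period).
- r.grab_frame(name): name is "side" or "top"; returns a dict with "pixels" (384x512x3 uint8, blue, green, red), "z_map" (384x512 float32, m along the optical axis (not along the pixel's ray), 0 where there is no reading), "vfov" (degrees; the focal length in pixels is half the picture's height over the tangent of half this angle, whatever the lens; pixels are square), "cx", "cy" (the principal point, pixels), "R" (3x3) and "t" (3): a world point X has camera coordinates R X + t. Camera axes: x right, y down, z forward; pixel columns grow to the right and rows downward; lengths in m; the calibration is good to about 2 mm. A picture is of the moment at which its call begins.
- r.hand_in(): hands the job in, once; it reports no verdict.
Trained networks look in a picture, given as the dict that the camera call returned (one of the last four; its "shot" number tells which), for a name from the list of things; names that differ only in an ending like _2 or _b are one class to them, and where a whole thing is asked for, a point or a joint stands for the part that bears it (a point fixed in the world has none). Each returns a list of dicts, best first, with "conf" (0 to 1); they miss things now and then, are a little off and sometimes report something else, mostly with a low value. They report only what shows in the picture. A call takes as long as a camera call. They do not tell look-alikes from the thing itself.
- r.outline_of(picture, label): "mask" (384x512 bool, what is visible of it) and "bbox" ([left, top, right, bottom] as shares, 0 to 1, of the picture: columns of its width, rows of its height, round what is visible of it).
- r.pinpoint(picture, label): "position" ([column, row] as shares, 0 to 1, of the picture: columns of its width, rows of its height: a listed point, or the origin of a listed thing).
The state is a dict: "clock": time; "joints": joint angles; "qvel": joint speeds; "tau": joint torques, N m; "tcp_pos": TCP position; "orientation": TCP orientation; "contact_force": force on the tool from outside, world axes, zero at the start; "moment": the same for the moment, N m; "grip_width": finger opening in m.
Only numpy, scipy, OpenCV 4.12 (cv2) and the standard library are available. Lean on these libraries where they do the work, as an engineer would, in place of code of your own. Each camera call takes 0.05 s, during which the arm holds its last target.

TASK

Get the spraying rack ready to be turned over: push a retaining clip sideways into the spindle groove above every grey hub on the rack until it snaps home. Once all hubs are clipped, knock the rack's two lock pins fully down with the mallet (do not touch the pins with the gripper), then stand the mallet on its head on the cork mat, and leave the tape, spray can and jar where they are.

Things in the scene. Friction and masses are not known exactly. Their poses are not given: they have to be found in the camera images.
- rack: spraying rack, fixed: base plate 90 x 550 mm (long along y), 14 mm thick, with four upright 26 mm steel spindles 1 to 4 on its middle line at y = -150, -50, 50 and 150 mm. Each has a ring groove (18 mm neck, 13 mm high, from 46 to 59 mm above the bench) under a 26 mm cap that ends 69 mm above the bench. Origin under the middle of the base plate; x roughly away from the robot
- hub_1_top (a point): grey-primed hub, a thick ring 68 mm across and 31 mm high, already on spindle 1 when present (may be absent: then that spindle is bare and needs no clip); the point is the centre of its top face, 45 mm above the bench, 1 mm under the groove's lower edge
- hub_2_top (a point): grey-primed hub, a thick ring 68 mm across and 31 mm high, already on spindle 2 when present (may be absent: then that spindle is bare and needs no clip); the point is the centre of its top face, 45 mm above the bench, 1 mm under the groove's lower edge
- hub_3_top (a point): grey-primed hub, a thick ring 68 mm across and 31 mm high, already on spindle 3 when present (may be absent: then that spindle is bare and needs no clip); the point is the centre of its top face, 45 mm above the bench, 1 mm under the groove's lower edge
- hub_4_top (a point): grey-primed hub, a thick ring 68 mm across and 31 mm high, already on spindle 4 when present (may be absent: then that spindle is bare and needs no clip); the point is the centre of its top face, 45 mm above the bench, 1 mm under the groove's lower edge
- clip_a_tab (a point): open retaining clip of bare steel (all four are alike; some may be left over), lying flat on the bench, about 80 mm long, 60 mm wide, 8 mm thick, 0.1 kg, with an upright tab to hold it by: tab 10 mm thick (along x), 34 mm wide (along y), reaching from 8 to 50 mm above the clip's underside. The point is the tab's centre, 32 mm above the underside; +x points from the tab to the open mouth, z up
- clip_a_bore (a point): centre of the same clip's mouth, where the spindle axis is when the clip is seated: 48 mm ahead (+x) of the tab's centre, 4 mm above the underside. The two sprung jaws (tips 16 mm ahead of this point) leave a 15 mm gap; pushed sideways against the 18 mm neck with about 5 N they spread, pass and snap shut behind it. A clip that is seated rests on the hub and can turn on the neck
- clip_b_tab (a point): open retaining clip of bare steel (all four are alike; some may be left over), lying flat on the bench, about 80 mm long, 60 mm wide, 8 mm thick, 0.1 kg, with an upright tab to hold it by: tab 10 mm thick (along x), 34 mm wide (along y), reaching from 8 to 50 mm above the clip's underside. The point is the tab's centre, 32 mm above the underside; +x points from the tab to the open mouth, z up
- clip_b_bore (a point): centre of the same clip's mouth, where the spindle axis is when the clip is seated: 48 mm ahead (+x) of the tab's centre, 4 mm above the underside. The two sprung jaws (tips 16 mm ahead of this point) leave a 15 mm gap; pushed sideways against the 18 mm neck with about 5 N they spread, pass and snap shut behind it. A clip that is seated rests on the hub and can turn on the neck
- clip_c_tab (a point): open retaining clip of bare steel (all four are alike; some may be left over), lying flat on the bench, about 80 mm long, 60 mm wide, 8 mm thick, 0.1 kg, with an upright tab to hold it by: tab 10 mm thick (along x), 34 mm wide (along y), reaching from 8 to 50 mm above the clip's underside. The point is the tab's centre, 32 mm above the underside; +x points from the tab to the open mouth, z up
- clip_c_bore (a point): centre of the same clip's mouth, where the spindle axis is when the clip is seated: 48 mm ahead (+x) of the tab's centre, 4 mm above the underside. The two sprung jaws (tips 16 mm ahead of this point) leave a 15 mm gap; pushed sideways against the 18 mm neck with about 5 N they spread, pass and snap shut behind it. A clip that is seated rests on the hub and can turn on the neck
- clip_d_tab (a point): open retaining clip of bare steel (all four are alike; some may be left over), lying flat on the bench, about 80 mm long, 60 mm wide, 8 mm thick, 0.1 kg, with an upright tab to hold it by: tab 10 mm thick (along x), 34 mm wide (along y), reaching from 8 to 50 mm above the clip's underside. The point is the tab's centre, 32 mm above the underside; +x points from the tab to the open mouth, z up
- clip_d_bore (a point): centre of the same clip's mouth, where the spindle axis is when the clip is seated: 48 mm ahead (+x) of the tab's centre, 4 mm above the underside. The two sprung jaws (tips 16 mm ahead of this point) leave a 15 mm gap; pushed sideways against the 18 mm neck with about 5 N they spread, pass and snap shut behind it. A clip that is seated rests on the hub and can turn on the neck
- lockpin_1 (a joint): sprung lock pin at the -y end of the rack, m it is pressed down: about 0 is up, 0.022 fully down; needs about 10 N plus a little for speed, and stays where it is left
- lockpin_1_top (a point): centre of the top of that lock pin's head, a 30 mm steel disc on a dark 42 mm boss at the -y end of the rack, in line with the spindles, 95 mm beyond spindle 1; top about 84 mm above the bench when up, 62 mm when fully down
- lockpin_2 (a joint): sprung lock pin at the +y end of the rack, m it is pressed down: about 0 is up, 0.022 fully down; needs about 10 N plus a little for speed, and stays where it is left
- lockpin_2_top (a point): centre of the top of that lock pin's head, a 30 mm steel disc on a dark 42 mm boss at the +y end of the rack, in line with the spindles, 95 mm beyond spindle 4; top about 84 mm above the bench when up, 62 mm when fully down
- mallet_grip (a point): mallet, 0.36 kg, standing on its head on the bench: black rubber head 56 x 56 mm and 80 mm high, flat wooden handle level, 22 mm wide (along y), 26 mm high, reaching from the head's side to 123 mm from the head's axis. The point is on the handle, 53 mm (-x) from the head's axis and 40 mm above the head's lower face; +x points from the handle to the head, z up
- mallet_face (a point): centre of the lower, striking face of the mallet's head: 53 mm ahead (+x) of mallet_grip and 40 mm below it
- mat: square cork mat, fixed, 120 x 120 mm, 4 mm thick, on the bench; origin at the centre of its underside
- tape_mid (a point): bystander: roll of masking tape 100 mm across, 25 mm high, lying flat; the point is its centre
- spraycan: bystander: white spray can 64 mm across, 130 mm high; origin under its centre
- primer: bystander: grey jar 72 mm across, 90 mm high; origin under its centre
Not all that is in view belongs to the job. Leave any turquoise or yellow look-alike of the part that bears mallet_grip alone.

How it is judged:
By the outcome, as a careful person would: the job done as asked, in the order asked, and still so for the second after the job is handed in, with the robot touching nothing.
Of hub_1, hub_2, hub_3, hub_4 only 3 to 4 are there at a start; the rules pass over those that are not, and their reading is None.
At some moment in a run one of clip_a, clip_b, clip_c, clip_d, mallet may be knocked a few centimetres aside while the robot is not near it.
Once in a run the grip may slacken for a moment while it holds something.
It also fails if it takes over 210 s, if anything falls off the work surface, if the arm or the gripper's body presses on something with over 40 N, if the wrist force passes 120 N, or if a joint passes its speed limit or range.

## Working session

There is one attempt and no reset: what is moved stays moved. The work goes in short steps, Python scripts to look and compute and a tool call to move; the robot and the scene stay as the last step left them, time stands still between calls to the robot, and variables do not carry over. Pictures are saved under pics/ and viewed, and the job is handed in when it is done.

Besides the shell and the picture viewer there is one more tool, called after "Emit:" as a command line: name --pt "numbers of a row" for each row, then --argument value for the rest. play_rows: Moves the arm, as the interface text tells. Its arguments: {"type":"object","properties":{"plan":{"type":"array","items":{"type":"array","items":{"type":"number"}}},"force":{"type":"number"}},"required":["plan"]}

```bash
mkdir -p pics; cat > h.py <<'E'
import numpy as np, cv2
from bench import r
def K(p):
    H=p["pixels"].shape[0]; return H/2/np.tan(np.radians(p["vfov"])/2)
def world(p,u,v,z=None,depth=None):
    f=K(p); R=np.array(p["R"]);t=np.array(p["t"])
    d=R.T@np.array([(u-p["cx"])/f,(v-p["cy"])/f,1.0]); c=-R.T@t
    if depth is None: depth=(z-c[2])/d[2]
    return c+d*depth
def proj(p,X):
    f=K(p); c=np.array(p["R"])@np.array(X)+np.array(p["t"])
    return np.array([p["cx"]+f*c[0]/c[2],p["cy"]+f*c[1]/c[2]])
def save(p,n,crop=None,s=1.5):
    im=p["pixels"]
    if crop: im=im[crop[1]:crop[3],crop[0]:crop[2]]
    im=cv2.resize(np.ascontiguousarray(im),None,fx=s,fy=s,interpolation=cv2.INTER_CUBIC); cv2.imwrite("pics/"+n,im)
def cloud(p):
    f=K(p); z=p["z_map"]; v,u=np.indices(z.shape)
    C=np.stack([(u-p["cx"])/f*z,(v-p["cy"])/f*z,z],-1)
    W=(C-np.array(p["t"]))@np.array(p["R"]); W[z==0]=np.nan
    return W
E
python3 - <<'E'
from h import *
o=r.get_obs(); print(o, r.finger_overhang)
for n in("top","side"):
    p=r.grab_frame(n); save(p,n+"0.png"); print(n,p["vfov"],p["cx"],p["cy"],-np.array(p["R"]).T@p["t"])
    print(p["R"])
    H,W=384,512
    for l in ["rack","hub_1_top","clip_a_tab","clip_a_bore","lockpin_1_top","mallet_grip","mallet_face","mat","tape_mid","spraycan","primer"]:
        z={"rack":0,"hub_1_top":.045,"clip_a_tab":.032,"clip_a_bore":.004,"lockpin_1_top":.084,"mallet_grip":.04,"mallet_face":0,"mat":0,"tape_mid":.0125}.get(l,0)
        for d in r.pinpoint(p,l):
            u,v=d["position"][0]*W,d["position"][1]*H
            print(l,round(d["conf"],2),round(u),round(v),world(p,u,v,z).round(3)[:2])
E
```

```text
{'clock': 0.0, 'joints': array([ 1.0198944 ,  0.47782023,  0.02236179,  1.55648695, -0.01148651,
        1.10931551, -0.08305901]), 'qvel': array([ 0.0001168 ,  0.0008655 ,  0.00038658, -0.00247817,  0.00077074,
       -0.0008287 ,  0.00038966]), 'tau': array([-8.39477943e-04, -5.96447468e+01,  1.60735600e+00, -2.81189042e+01,
        1.23822302e-02,  9.37973469e-03,  1.31543768e-06]), 'tcp_pos': array([ 0.28893074, -0.6093699 ,  0.23829767]), 'orientation': array([ 0.87804856,  1.38847685, -0.87661522]), 'contact_force': array([-0.65088168,  0.66455582, -0.4779947 ]), 'moment': array([ 0.01160655, -0.04286213,  0.02958658]), 'grip_width': 0.08544954329442979} 0.008
top 52.95133201843441 250.62958521840346 194.6719069963349 [ 0.40658168 -0.01182899  1.29892206]
[[ 0.01488225 -0.9995759  -0.02503094]
 [-0.99360758 -0.01198244 -0.11225154]
 [ 0.111904    0.02654149 -0.99336451]]
rack 0.89 251 172 [0.629 0.024]
hub_1_top 0.56 295 172 [ 0.623 -0.123]
clip_a_tab 0.71 310 227 [ 0.444 -0.172]
clip_a_bore 0.57 312 215 [ 0.485 -0.184]
lockpin_1_top 0.41 327 164 [ 0.645 -0.222]
mallet_grip 0.7
[... 1038 characters left out ...]
ckpin_1_top 0.54 255 146 [ 0.634 -0.231]
lockpin_1_top 0.33 304 149 [ 0.46  -0.266]
mallet_grip 0.81 217 144 [ 0.805 -0.293]
mallet_grip 0.75 371 156 [ 0.229 -0.375]
mallet_grip 0.62 304 148 [ 0.48  -0.359]
mallet_grip 0.57 231 200 [0.619 0.068]
mallet_face 0.97 163 201 [0.844 0.08 ]
mallet_face 0.83 295 157 [ 0.512 -0.356]
mallet_face 0.74 216 215 [0.654 0.104]
mallet_face 0.71 355 164 [ 0.281 -0.369]
mallet_face 0.57 212 158 [ 0.809 -0.25 ]
mallet_face 0.31 305 174 [ 0.446 -0.236]
mat 0.86 242 287 [0.48  0.375]
tape_mid 0.79 200 171 [ 0.799 -0.115]
tape_mid 0.43 286 217 [0.443 0.065]
spraycan 0.58 258 150 [ 0.663 -0.37 ]
primer 0.84 168 271 [0.677 0.378]
primer 0.52 199 170 [ 0.816 -0.146]
```

View pics/top0.png

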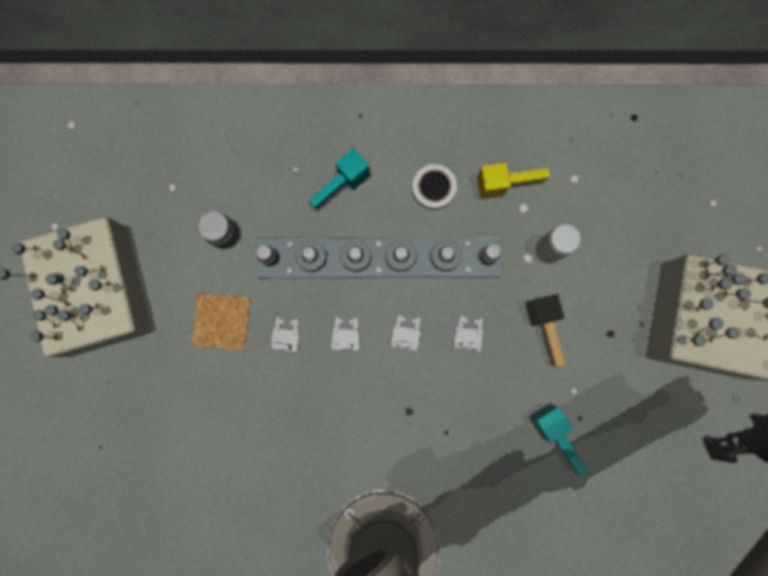

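View pics/side0.png

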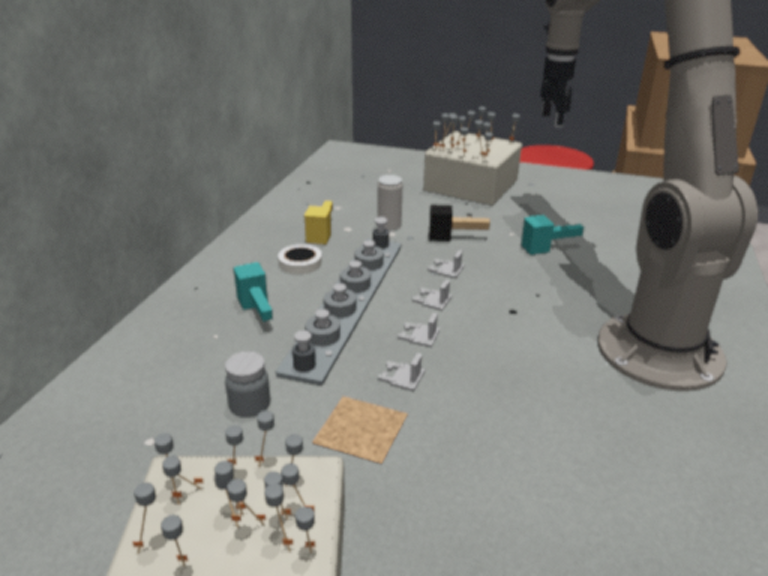

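```bash
python3 - <<'E'
from h import *
p=r.grab_frame("top"); save(p,"topc.png",(120,90,400,320),2.8)
p=r.grab_frame("side"); save(p,"sidec.png",(140,110,400,300),3)
E
```

```text
(no output)
```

View pics/topc.png

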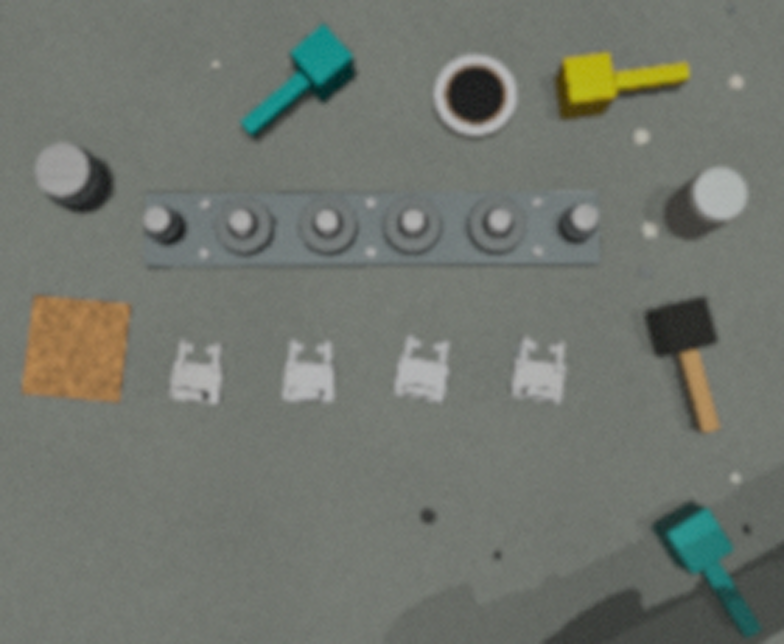

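View pics/sidec.png

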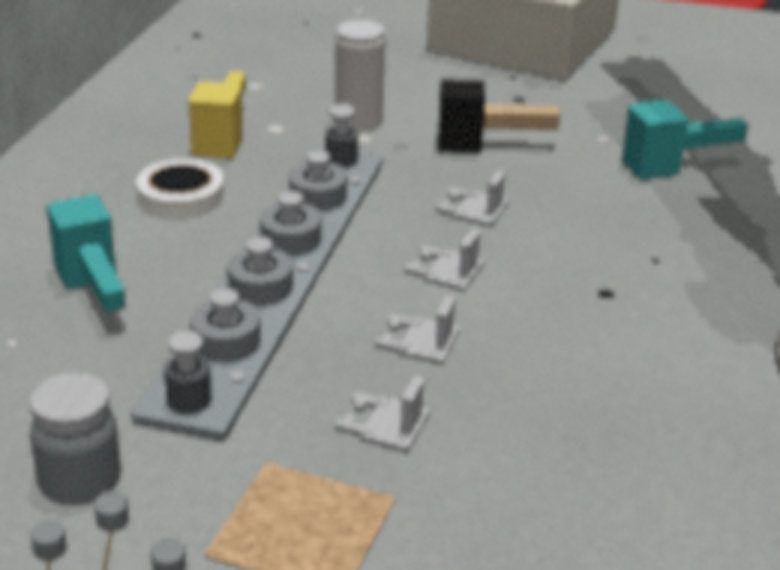

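```bash
cat > meas.py <<'E'
from h import *
from scipy import ndimage
from scipy.spatial.transform import Rotation as Ro
def meas(p,verbose=True):
    W=cloud(p); out={}
    X,Y,Z=W[...,0],W[...,1],W[...,2]
    def blobs(m,mn=6):
        l,n=ndimage.label(m)
        return [np.argwhere(l==i+1) for i in range(n) if (l==i+1).sum()>=mn]
    reg=(X>.35)&(X<.9)&(np.abs(Y)<.45)
    for lo,hi,name in((.058,.078,"z.069"),(.078,.095,"z.084"),(.034,.056,"z.045")):
        for b in blobs(reg&(Z>lo)&(Z<hi)):
            w=W[b[:,0],b[:,1]]; mid=(w.max(0)+w.min(0))/2
            print(name,len(b),"px",b.mean(0)[::-1].round(1),"mean",w.mean(0).round(4),"mid",mid.round(4),"size",(w.max(0)-w.min(0)).round(3))
if __name__=="__main__":
    o=r.get_obs(); print(Ro.from_rotvec(o["orientation"]).as_matrix().round(3))
    p=r.grab_frame("top"); meas(p)
    for l in ("clip_a_tab","clip_a_bore","clip_a","hub_1_top","lockpin_1_top"):
        print(l,[(round(d["conf"],2),np.round(np.array(d["position"])*[512,384],1)) for d in r.pinpoint(p,l)] if l!="clip_a" else [(round(d["conf"],2),np.round(np.array(d["bbox"])*[512,384,512,384],1)) for d in r.outline_of(p,"clip_a_tab")])
E
python3 meas.py
```

```text
[[ 0.     0.904  0.428]
 [ 0.     0.428 -0.904]
 [-1.     0.    -0.   ]]
z.069 6 px [237.8 107.3] mean [0.832  0.0671 0.0764] mid [0.8312 0.0665 0.076 ] size [0.01  0.006 0.003]
z.069 7 px [225.1 111.4] mean [0.8191 0.1088 0.0728] mid [0.8195 0.1095 0.0712] size [0.007 0.008 0.013]
z.069 10 px [243.5 111.8] mean [0.8186 0.0485 0.0716] mid [0.8193 0.0499 0.0681] size [0.007 0.013 0.019]
z.069 42 px [235.8 117.2] mean [0.8006 0.0737 0.0698] mid [0.8029 0.0752 0.068 ] size [0.026 0.043 0.02 ]
z.069 57 px [326.8 123.2] mean [ 0.7827 -0.2238  0.0698] mid [ 0.7959 -0.233   0.0685] size [0.054 0.06  0.019]
z.069 74 px [149.1 155.6] mean [0.6704 0.3563 0.0653] mid [0.682  0.3653 0.0681] size [0.065 0.054 0.019]
z.069 38 px [364.6 167.3] mean [ 0.638  -0.3439  0.0685] mid [ 0.6461 -0.3519  0.0677] size [0.047 0.039 0.019]
z.069 51 px [297.8 168.2] mean [ 0.6331 -0.1299  0.0686] mid [ 0.6341 -0.1291  0.0682] size [0.026 0.022 0.014]
z.069 52 px [205.5 168.5] mean [0.6287 0.1688 0.0696] mid [0.6287 0.1687 0.0697] size [0.024 0.023 0.009]
z.069 49 px [236.3 168.3] mean [0.6304 0.0688 0.0694] mid
[... 3088 characters left out ...]
-0.041   0.049 ] size [0.013 0.029 0.007]
z.045 35 px [312.9 229.7] mean [ 0.4364 -0.1804  0.0494] mid [ 0.437  -0.1803  0.0458] size [0.01  0.035 0.016]
z.045 34 px [187.1 230.2] mean [0.4288 0.2257 0.0506] mid [0.428  0.2267 0.0495] size [0.01  0.033 0.011]
z.045 30 px [228.6 230. ] mean [0.4316 0.091  0.0503] mid [0.4317 0.0902 0.0456] size [0.007 0.031 0.02 ]
clip_a_tab [(0.52, array([308.1, 230. ]))]
clip_a_bore [(0.68, array([314.8, 215.3]))]
clip_a [(0.84, array([300.7, 211. , 322.4, 233.8])), (0.63, array([256. , 161.3, 276.5, 180.6]))]
hub_1_top [(0.68, array([272.7, 213.9])), (0.57, array([297. , 169.4]))]
lockpin_1_top [(0.63, array([329.5, 167.2])), (0.35, array([151.3, 156.8]))]
```

```bash
cat > clips.py <<'E'
from h import *
from scipy import ndimage
def clips(p,reg=(.39,.54,-.4,.3),draw=None):
    W=cloud(p); g=p["pixels"].astype(float)
    sat=g.max(-1)-g.min(-1)
    m=(g.mean(-1)>135)&(sat<25)
    X,Y,Z=W[...,0],W[...,1],W[...,2]
    m&=(X>reg[0])&(X<reg[1])&(Y>reg[2])&(Y<reg[3])
    l,n=ndimage.label(m,np.ones((3,3))); res=[]
    for i in range(n):
        b=l==i+1
        if b.sum()<80: continue
        vv,uu=np.nonzero(b); zz=Z[b]
        low=zz<.016; tab=zz>.03
        A=np.array([world(p,u,v,.008)[:2] for u,v in zip(uu[low],vv[low])])
        T=np.array([world(p,u,v,.05)[:2] for u,v,z in zip(uu,vv,zz) if z>.042])
        (c,s,a)=cv2.minAreaRect((A*1000).astype(np.float32))
        a=(a+45)%90-45
        cov=np.cov(T.T); w,V=np.linalg.eigh(cov); y=V[:,1]*np.sign(V[1,1]); ty=np.degrees(np.arctan2(-y[0],y[1]))
        tc=(T.max(0)+T.min(0))/2
        res.append((tc[1],tc))
        print("clip area",b.sum(),"low rect c",np.round(c,1),"size",np.round(s,1),"yaw",round(a,1),"| tab mean",(T.mean(0)*1000).round(1),"mid",(tc*1000).round(1),"tab yaw",round(ty,1),"axis(tab->rectc)",round(np.degrees(np.arctan2(c[1]-T.mean(0)[1]*1000,c[0]-T.mean(0)[0]*1000)),1))
    return res
if __name__=="__main__":
    p=r.grab_frame("top"); clips(p); save(p,"cl.png",(170,200,380,250),3.8)
    p=r.grab_frame("side"); save(p,"cs.png",(245,155,330,265),7)
E
python3 clips.py
```

```text
clip area 320 low rect c [462.9 -45.9] size [61.5 72.4] yaw -8.6 | tab mean [436.3 -40.9] mid [436.6 -41. ] tab yaw -10.8 axis(tab->rectc) -10.7
clip area 312 low rect c [ 464.9 -184.5] size [60.7 71.6] yaw -6.8 | tab mean [ 436.7 -180.6] mid [ 437.  -180.7] tab yaw -7.3 axis(tab->rectc) -7.9
clip area 313 low rect c [459.2  91.9] size [73.6 63.6] yaw 0.8 | tab mean [431.5  91.4] mid [431.5  91.4] tab yaw 0.8 axis(tab->rectc) 1.1
clip area 292 low rect c [454.4 225.7] size [59.2 70.8] yaw -4.4 | tab mean [429.  227.4] mid [428.1 227.7] tab yaw -4.1 axis(tab->rectc) -3.7
```

View pics/cl.png

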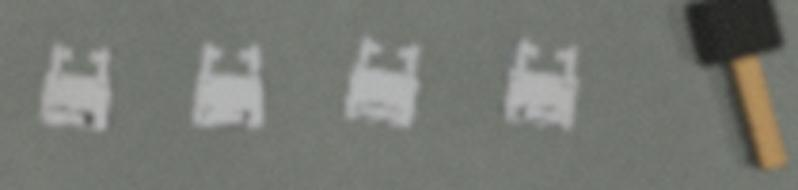

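Emit:
play_rows --pt "1 0.045 0.13 0 0.3" --pt "1 0.09 0.26 -0.02 0.6" --pt "1 0.147 0.429 -0.1 1.0" --pt "1 0.147 0.429 -0.1 1.0" --pt "1 0.147 0.429 -0.1 1.0" --pt "1 0.147 0.429 -0.1 1.0" --pt "1 0.147 0.429 -0.1 1.0" --pt "1 0.147 0.429 -0.1 1.0" --pt "1 0.147 0.429 -0.1 1.0" --pt "1 0.147 0.429 -0.1 1.0" --force 60

```text
clock: 2.7
tcp_pos: [0.4373, -0.1757, 0.1387]
orientation: [0.097, 1.569, -0.094]
contact_force: [0.2, -0.7, 0.2]
grip_width: 0.0854
```

```bash
cat > st.py <<'E'
from h import *
from scipy.spatial.transform import Rotation as Ro
o=r.get_obs();M=Ro.from_rotvec(o["orientation"]).as_matrix()
print(o["clock"],o["tcp_pos"].round(4),"zang",np.degrees(np.arctan2(M[1,2],M[0,2])).round(2),"F",o["contact_force"].round(1),"w",round(o["grip_width"],4),"q",o["joints"].round(2),"xax",M[:,0].round(3))
E
python3 st.py; python3 clips.py
```

```text
2.7 [ 0.4373 -0.1757  0.1387] zang -6.96 F [ 0.2 -0.7  0.2] w 0.0854 q [ 0.56  0.3  -0.36  2.1   0.15  0.76 -0.02] xax [ 0.     0.002 -1.   ]
clip area 299 low rect c [464.6 -44.4] size [59.4 74.7] yaw -7.7 | tab mean [436.3 -40.9] mid [436.6 -41. ] tab yaw -10.8 axis(tab->rectc) -7.0
clip area 301 low rect c [455.7 225.7] size [60.  73.6] yaw -4.4 | tab mean [429.  227.4] mid [428.1 227.7] tab yaw -4.1 axis(tab->rectc) -3.7
clip area 329 low rect c [459.2  91.9] size [73.6 63.6] yaw 0.8 | tab mean [431.5  91.4] mid [431.5  91.4] tab yaw 0.8 axis(tab->rectc) 1.1
```

Emit:
play_rows --pt "1 0 0 -0.04 0" --pt "1 0 0 -0.08 0" --pt "1 0 0 -0.1 0" --pt "1 0 0 -0.1 0" --pt "1 0 0 -0.1 0"

```text
clock: 3.3
tcp_pos: [0.4363, -0.1821, 0.0398]
orientation: [0.101, 1.568, -0.102]
contact_force: [0.4, 0.6, 0.0]
grip_width: 0.0853
```

```bash
python3 st.py; python3 - <<'E'
from h import *
p=r.grab_frame("side"); save(p,"g1.png",(240,80,380,220),5)
E
```

```text
3.3 [ 0.4363 -0.1821  0.0398] zang -7.42 F [0.4 0.6 0. ] w 0.0853 q [ 0.51  0.48 -0.3   2.16  0.27  0.54 -0.11] xax [ 0.    -0.001 -1.   ]
```

View pics/g1.png

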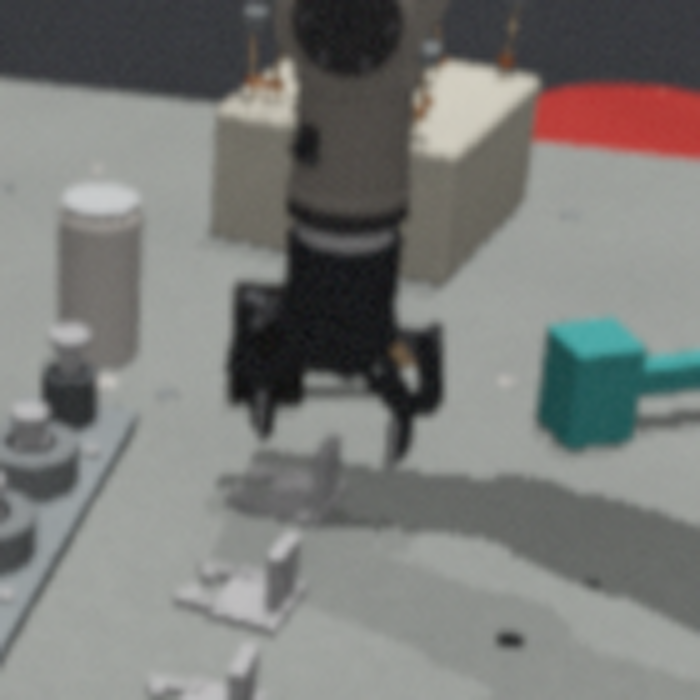

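Picture: the open jaws straddle clip 1's tab (about pixel (330,460) of the crop). Lower and close gently.

Emit:
play_rows --pt "1 0 0.001 -0.014 0" --pt "0 0 0.001 -0.014 0" --pt "-0.5 0 0.001 -0.014 0" --pt "-1 0 0.001 -0.014 0" --pt "-1 0 0.001 -0.014 0" --pt "-1 0 0.001 -0.014 0" --pt "-1 0 0.001 -0.014 0" --pt "-1 0 0.001 -0.014 0" --pt "-1 0 0.001 -0.014 0" --force 60

```text
clock: 4.25
tcp_pos: [0.4367, -0.1801, 0.0258]
orientation: [0.1, 1.568, -0.101]
contact_force: [-0.9, -0.6, 6.3]
grip_width: 0.0091
```

```bash
python3 st.py
```

```text
4.25 [ 0.4367 -0.1801  0.0258] zang -7.33 F [-0.9 -0.6  6.3] w 0.0091 q [ 0.49  0.5  -0.28  2.17  0.28  0.51 -0.13] xax [ 0.001 -0.    -1.   ]
```

Emit:
play_rows --pt "-1 0 0 0.025 0" --pt "-1 0 0 0.0485 0" --pt "-1 0.04 0.025 0.0485 0.127" --pt "-1 0.08 0.0505 0.0485 0.127" --pt "-1 0.108 0.0505 0.0485 0.127" --pt "-1 0.108 0.0505 0.0485 0.127" --pt "-1 0.108 0.0505 0.0485 0.127" --pt "-1 0.108 0.0505 0.0485 0.127"

```text
clock: 5.05
tcp_pos: [0.5425, -0.13, 0.0732]
orientation: [0.001, 1.573, -0.002]
contact_force: [-0.2, 0.0, -1.6]
grip_width: 0.0093
```

```bash
python3 st.py; python3 - <<'E'
from h import *
p=r.grab_frame("top"); save(p,"t1.png",(230,130,400,250),4.5)
p=r.grab_frame("side"); save(p,"g2.png",(210,100,350,220),5)
W=cloud(p)
E
```

```text
5.05 [ 0.5425 -0.13    0.0732] zang -0.11 F [-0.2  0.  -1.6] w 0.0093 q [ 0.4   0.53 -0.35  1.95  0.27  0.71 -0.11] xax [-0.002 -0.    -1.   ]
```

View pics/g2.png

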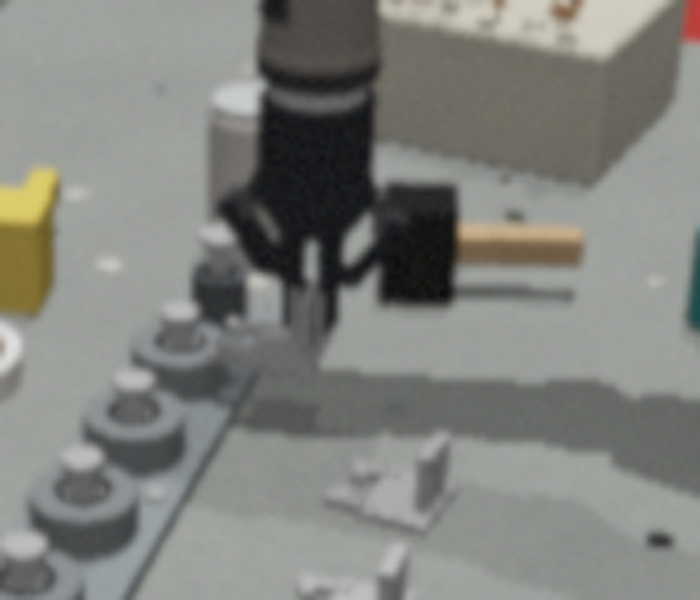

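View pics/t1.png

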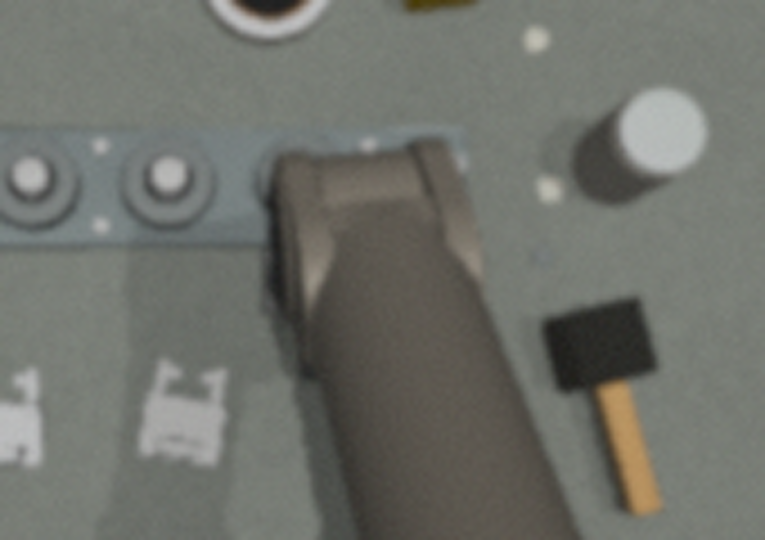

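Emit:
play_rows --pt "-1 0.01 0 0.0005 0" --pt "-1 0.015 0 0.0005 0" --pt "-1 0.02 0 0.0005 0" --pt "-1 0.02 0 0.0005 0"

```text
clock: 5.55
tcp_pos: [0.5653, -0.1293, 0.0744]
orientation: [0.001, 1.57, -0.001]
contact_force: [-0.0, -0.0, -0.7]
grip_width: 0.009
```

```bash
python3 st.py; python3 - <<'E'
from h import *
p=r.grab_frame("side"); save(p,"g3.png",(220,120,320,200),7.5)
E
```

```text
5.55 [ 0.5653 -0.1293  0.0744] zang -0.05 F [-0.  -0.  -0.7] w 0.009 q [ 0.39  0.55 -0.35  1.9   0.27  0.74 -0.12] xax [ 0.001  0.    -1.   ]
```

View pics/g3.png

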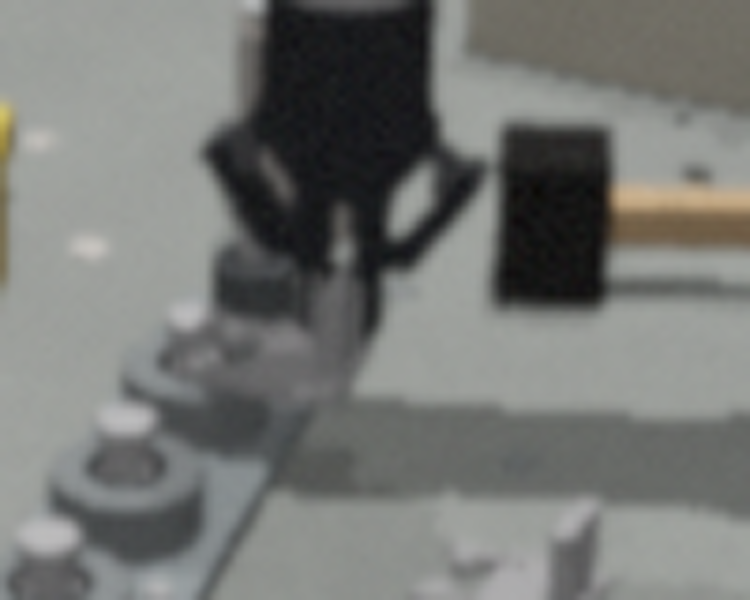

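Emit:
play_rows --pt "-1 0.005 0 0 0" --pt "-1 0.01 0 0 0" --pt "-1 0.015 0 0 0" --pt "-1 0.02 0 0 0" --pt "-1 0.022 0 0 0" --pt "-1 0.022 0 0 0" --pt "-1 0.022 0 0 0"

```text
clock: 6.3
tcp_pos: [0.5868, -0.1295, 0.0745]
orientation: [0.001, 1.57, -0.001]
contact_force: [0.5, -0.8, -2.5]
grip_width: 0.0094
```

```bash
python3 st.py; python3 - <<'E'
from h import *
p=r.grab_frame("side"); save(p,"g4.png",(220,120,320,200),7.5)
E
```

```text
6.3 [ 0.5868 -0.1295  0.0745] zang -0.06 F [ 0.5 -0.8 -2.5] w 0.0094 q [ 0.37  0.58 -0.34  1.85  0.27  0.76 -0.12] xax [ 0.001 -0.    -1.   ]
```

View pics/g4.png

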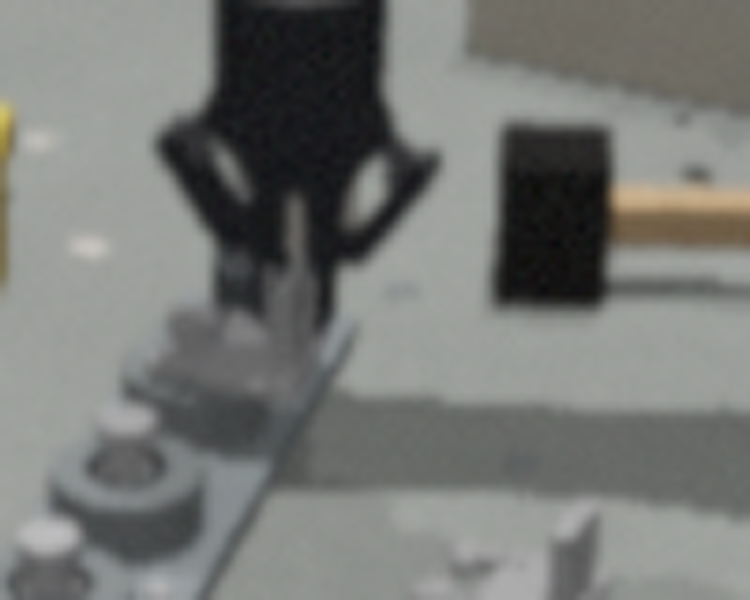

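Emit:
play_rows --pt "-0.6 0 0 0 0" --pt "-0.45 0 0 0 0" --pt "-0.45 0 0 0 0" --pt "-0.45 0 0 0.02 0" --pt "-0.45 0 0 0.06 0" --pt "-0.45 -0.02 0.02 0.1 0" --pt "0 -0.07 0.04 0.1 -0.08" --pt "1 -0.12 0.06 0.1 -0.17" --pt "1 -0.148 0.088 0.08 -0.175" --pt "1 -0.15 0.0885 0.05 -0.175"

```text
clock: 7.35
tcp_pos: [0.4332, -0.0383, 0.1254]
orientation: [0.135, 1.565, -0.136]
contact_force: [1.1, -0.8, 0.1]
grip_width: 0.0799
```

```bash
python3 st.py; cat clips.py >/dev/null; python3 - <<'E'
from clips import *
p=r.grab_frame("top"); clips(p,(.39,.7,-.4,.3)); save(p,"t2.png",(160,130,400,250),3.3)
W=cloud(p)
p=r.grab_frame("side"); save(p,"g5.png",(180,110,340,230),5)
E
```

```text
7.35 [ 0.4332 -0.0383  0.1254] zang -9.87 F [ 1.1 -0.8  0.1] w 0.0799 q [ 0.31  0.28 -0.42  2.19  0.17  0.7  -0.4 ] xax [ 0.002 -0.001 -1.   ]Traceback (most recent call last):
  File "<stdin>", line 2, in <module>
  File "clips.py", line 17, in clips
    (c,s,a)=cv2.minAreaRect((A*1000).astype(np.float32))
            ~~~~~~~~~~~~~~~^^^^^^^^^^^^^^^^^^^^^^^^^^^^^
cv2.error: OpenCV(4.12.0) /io/opencv/modules/imgproc/src/convhull.cpp:143: error: (-215:Assertion failed) total >= 0 && (depth == CV_32F || depth == CV_32S) in function 'convexHull'
```

```bash
sed -i 's/        A=np.array/        if low.sum()<40 or (zz>.042).sum()<8: continue\n        A=np.array/' clips.py; python3 - <<'E'
from clips import *
p=r.grab_frame("top"); clips(p); save(p,"t2.png",(160,130,400,250),3.3)
p=r.grab_frame("side"); save(p,"g5.png",(180,110,340,230),5)
E
```

```text
clip area 296 low rect c [455.7 225.1] size [60.  70.9] yaw -7.8 | tab mean [429.  227.4] mid [428.1 227.7] tab yaw -4.1 axis(tab->rectc) -4.8
clip area 289 low rect c [459.3  92.1] size [73.6 57. ] yaw 1.1 | tab mean [431.5  91.4] mid [431.5  91.4] tab yaw 0.8 axis(tab->rectc) 1.5
```

View pics/g5.png

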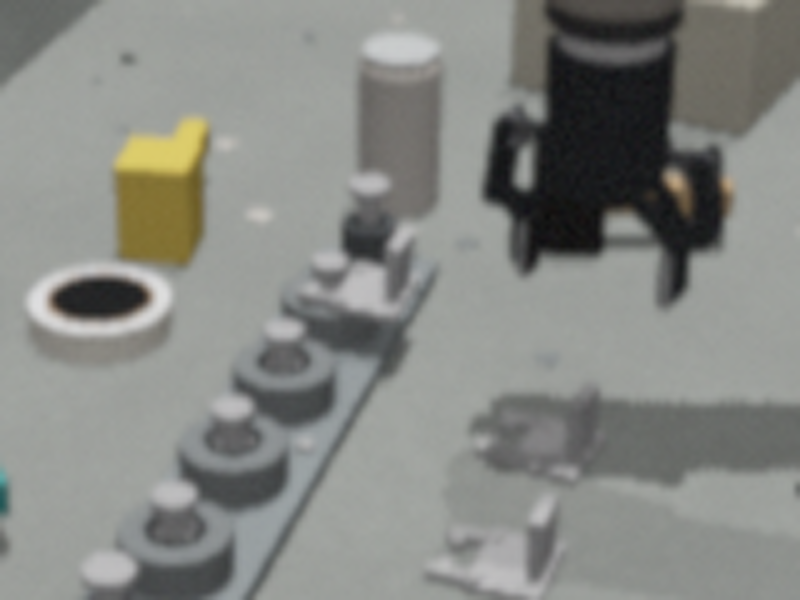

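View pics/t2.png

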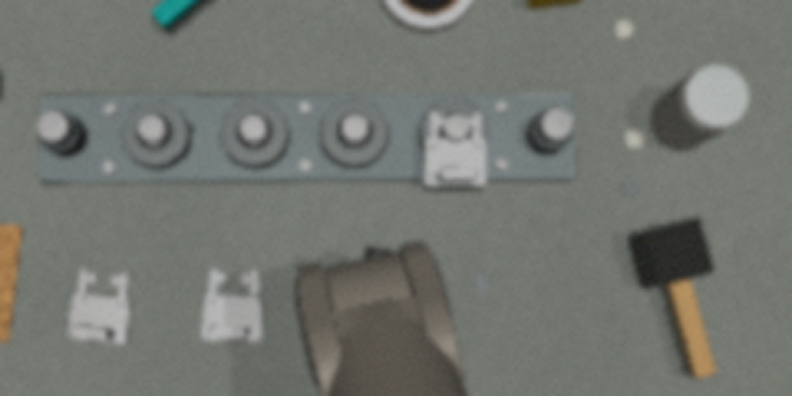

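Emit:
play_rows --pt "1 0 0 -0.04 0" --pt "1 0 0 -0.08 0" --pt "1 0 0 -0.092 0" --pt "1 0 0 -0.099 0" --pt "0 0 0 -0.099 0" --pt "-0.5 0 0 -0.099 0" --pt "-1 0 0 -0.099 0" --pt "-1 0 0 -0.099 0" --pt "-1 0 0 -0.099 0" --pt "-1 0 0 -0.099 0"

```text
clock: 8.5
tcp_pos: [0.4367, -0.0409, 0.026]
orientation: [0.138, 1.565, -0.138]
contact_force: [-1.5, -0.4, 8.6]
grip_width: 0.0089
```

Emit:
play_rows --pt "-1 0 0 0 0" --pt "-1 0 0 0 0" --pt "-1 0 0 0 0"

```text
clock: 8.8
tcp_pos: [0.4367, -0.0409, 0.026]
orientation: [0.138, 1.565, -0.138]
contact_force: [-0.5, -0.8, 7.2]
grip_width: 0.0093
```

```bash
python3 st.py;python3 - <<'E'
from clips import *
p=r.grab_frame("side"); save(p,"g6.png",(210,110,340,210),6)
E
```

```text
8.8 [ 0.4367 -0.0409  0.026 ] zang -10.08 F [-0.5 -0.8  7.2] w 0.0093 q [ 0.23  0.47 -0.32  2.24  0.32  0.47 -0.53] xax [ 0.001 -0.    -1.   ]
```

View pics/g6.png

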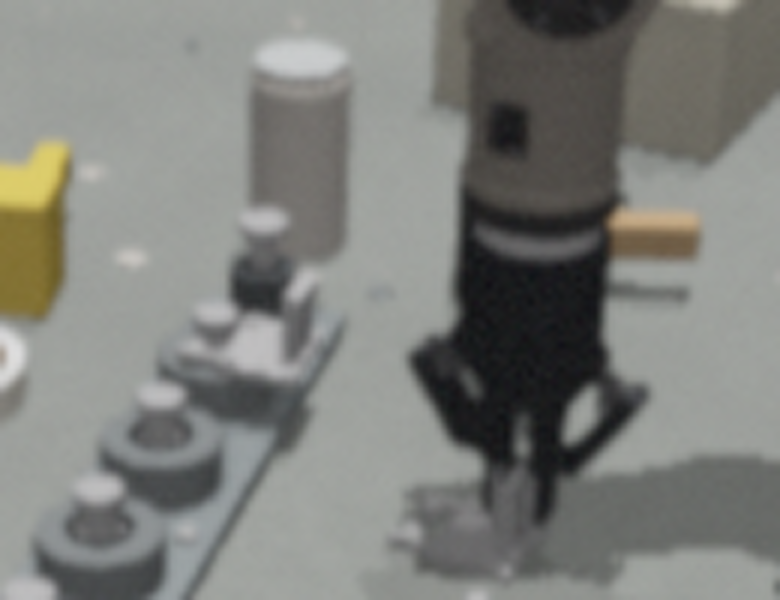

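Emit:
play_rows --pt "-1 0 0 0.025 0" --pt "-1 0 0 0.049 0" --pt "-1 0.04 0.005 0.049 0.1" --pt "-1 0.08 0.0106 0.049 0.176" --pt "-1 0.106 0.0106 0.049 0.176" --pt "-1 0.106 0.0106 0.049 0.176" --pt "-1 0.106 0.0106 0.049 0.176"

```text
clock: 9.55
tcp_pos: [0.5417, -0.0303, 0.0739]
orientation: [0.0, 1.572, -0.0]
contact_force: [-1.3, -1.0, -0.8]
grip_width: 0.0091
```

```bash
python3 st.py;python3 - <<'E'
from clips import *
p=r.grab_frame("side"); save(p,"g7.png",(210,130,310,210),7.5)
E
```

```text
9.55 [ 0.5417 -0.0303  0.0739] zang -0.01 F [-1.3 -1.  -0.8] w 0.0091 q [ 0.26  0.51 -0.4   1.98  0.3   0.71 -0.33] xax [-0.001  0.    -1.   ]
```

View pics/g7.png

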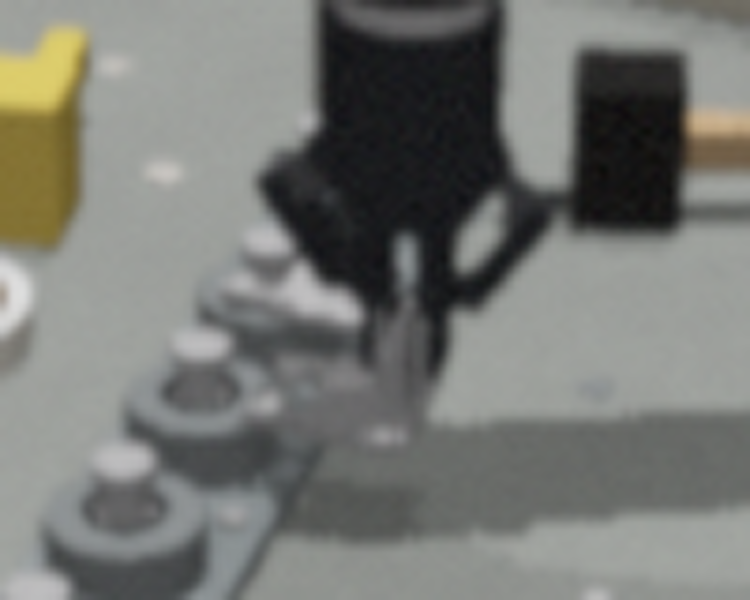

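Level and facing spindle 2; push in to x ≈ 0.585.

Emit:
play_rows --pt "-1 0.01 0 0 0" --pt "-1 0.016 0 0 0" --pt "-1 0.021 0 0 0" --pt "-1 0.026 0 0 0" --pt "-1 0.031 0 0 0" --pt "-1 0.036 0 0 0" --pt "-1 0.041 0 0 0" --pt "-1 0.0425 0 0 0" --pt "-1 0.0425 0 0 0" --pt "-1 0.0425 0 0 0"

```text
clock: 10.6
tcp_pos: [0.5853, -0.0303, 0.0745]
orientation: [0.0, 1.57, -0.0]
contact_force: [1.2, -0.8, -1.3]
grip_width: 0.0093
```

```bash
python3 st.py;python3 - <<'E'
from clips import *
p=r.grab_frame("side"); save(p,"g8.png",(210,130,310,210),7.5)
p=r.grab_frame("top"); clips(p)
E
```

```text
10.6 [ 0.5853 -0.0303  0.0745] zang -0.01 F [ 1.2 -0.8 -1.3] w 0.0093 q [ 0.25  0.57 -0.39  1.88  0.31  0.75 -0.32] xax [ 0.001  0.    -1.   ]
clip area 319 low rect c [455.8 224.9] size [62.3 73.9] yaw -4.3 | tab mean [429.1 227.3] mid [428.1 227.7] tab yaw -4.2 axis(tab->rectc) -5.2
clip area 324 low rect c [459.2  93.6] size [73.6 60.3] yaw 0.8 | tab mean [431.5  91.4] mid [431.5  91.4] tab yaw 0.8 axis(tab->rectc) 4.6
```

View pics/g8.png

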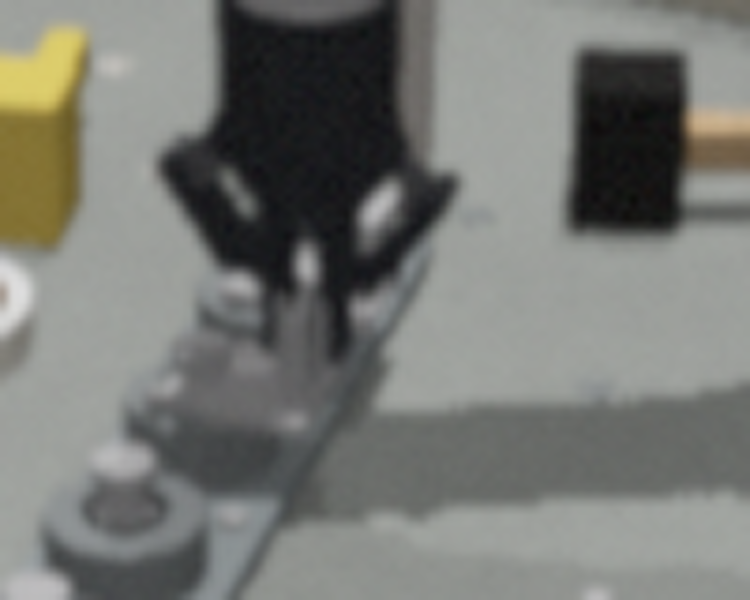

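Emit:
play_rows --pt "-0.6 0 0 0 0" --pt "-0.45 0 0 0 0" --pt "-0.45 0 0 0 0" --pt "-0.45 0 0 0.02 0" --pt "-0.45 0 0 0.06 0" --pt "-0.45 -0.02 0.02 0.1 0" --pt "0 -0.06 0.05 0.1 0" --pt "1 -0.1 0.08 0.1 0.014" --pt "1 -0.14 0.11 0.08 0.014" --pt "1 -0.153 0.1217 0.05 0.014"

```text
clock: 11.7
tcp_pos: [0.43, 0.0937, 0.1256]
orientation: [-0.013, 1.567, 0.014]
contact_force: [1.4, -1.0, -0.9]
grip_width: 0.0798
```

```bash
python3 st.py; python3 - <<'E'
from clips import *
p=r.grab_frame("top"); clips(p); save(p,"t3.png",(160,130,400,250),3.3)
p=r.grab_frame("side"); save(p,"g9.png",(180,110,340,230),5)
E
```

```text
11.7 [0.43   0.0937 0.1256] zang 0.98 F [ 1.4 -1.  -0.9] w 0.0798 q [ 0.11  0.3  -0.53  2.18  0.23  0.72 -0.56] xax [ 0.004  0.    -1.   ]
clip area 109 low rect c [457.1 245. ] size [23.9 73.8] yaw -1.5 | tab mean [432.2 234.6] mid [442.3 234.3] tab yaw 88.1 axis(tab->rectc) 22.6
```

View pics/g9.png

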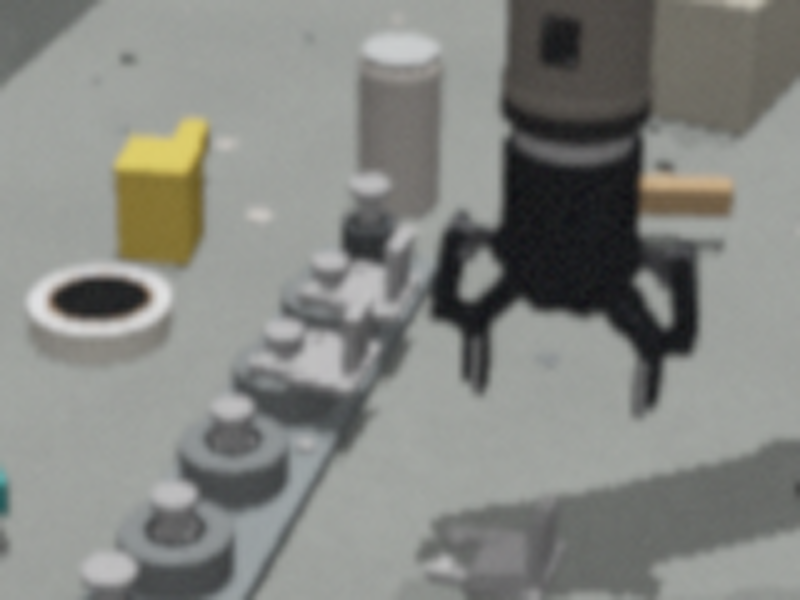

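View pics/t3.png

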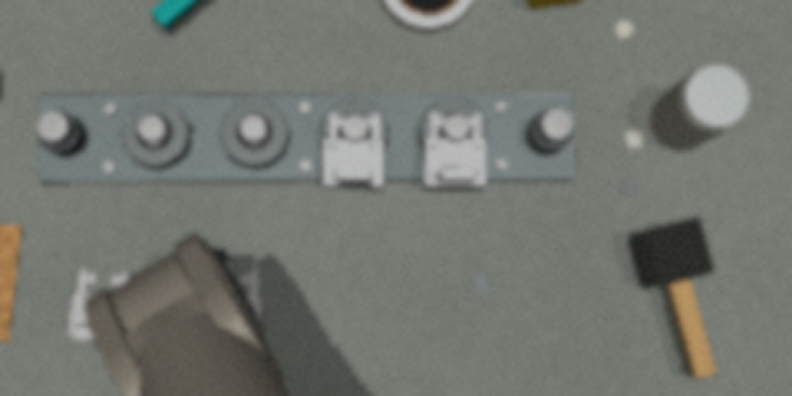

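Clips 1 and 2 sit on their hubs (crop pixels (350,290), (305,355)). The third: same drill.

Emit:
play_rows --pt "1 0 0 -0.04 0" --pt "1 0 0 -0.08 0" --pt "1 0 0 -0.092 0" --pt "1 0 0 -0.099 0" --pt "0 0 0 -0.099 0" --pt "-0.5 0 0 -0.099 0" --pt "-1 0 0 -0.099 0" --pt "-1 0 0 -0.099 0" --pt "-1 0 0 -0.099 0" --pt "-1 0 0 -0.099 0"

```text
clock: 12.8
tcp_pos: [0.4321, 0.0914, 0.026]
orientation: [-0.011, 1.57, 0.011]
contact_force: [-0.8, -0.3, 7.5]
grip_width: 0.0095
```

Emit:
play_rows --pt "-1 0 0 0 0" --pt "-1 0 0 0 0" --pt "-1 0 0 0 0"

```text
clock: 13.1
tcp_pos: [0.4322, 0.0914, 0.026]
orientation: [-0.011, 1.57, 0.011]
contact_force: [-1.4, -1.6, 7.3]
grip_width: 0.0094
```

```bash
python3 st.py;python3 - <<'E'
from clips import *
p=r.grab_frame("side"); save(p,"g10.png",(210,140,340,240),6)
E
```

```text
13.1 [0.4322 0.0914 0.026 ] zang 0.8 F [-1.4 -1.6  7.3] w 0.0094 q [ 0.    0.49 -0.42  2.23  0.41  0.5  -0.72] xax [ 0.001 -0.    -1.   ]
```

View pics/g10.png

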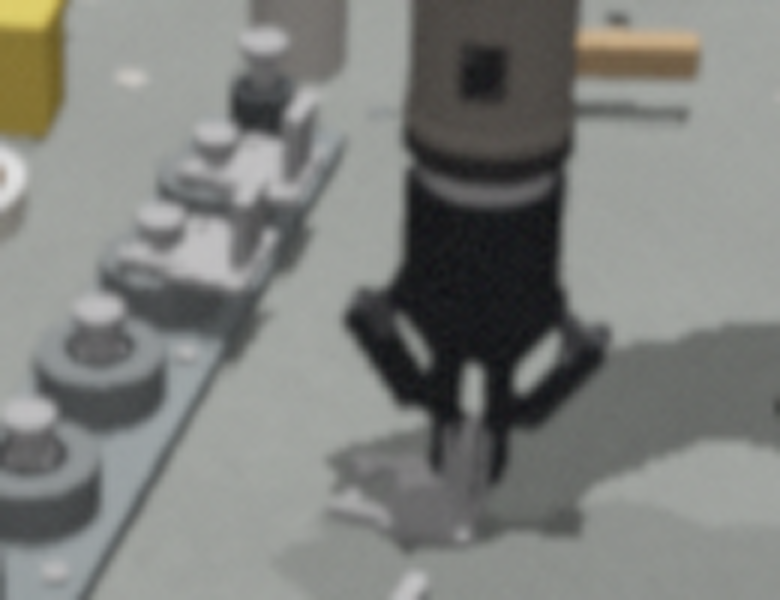

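Emit:
play_rows --pt "-1 0 0 0.025 0" --pt "-1 0 0 0.049 0" --pt "-1 0.04 -0.01 0.049 -0.014" --pt "-1 0.08 -0.0228 0.049 -0.014" --pt "-1 0.109 -0.0228 0.049 -0.014" --pt "-1 0.109 -0.0228 0.049 -0.014" --pt "-1 0.109 -0.0228 0.049 -0.014"

```text
clock: 13.85
tcp_pos: [0.5402, 0.0686, 0.0739]
orientation: [0.0, 1.572, -0.0]
contact_force: [-0.4, 0.9, -1.3]
grip_width: 0.0094
```

```bash
python3 st.py;python3 - <<'E'
from clips import *
p=r.grab_frame("side"); save(p,"g11.png",(200,140,300,220),7.5)
E
```

```text
13.85 [0.5402 0.0686 0.0739] zang -0.02 F [-0.4  0.9 -1.3] w 0.0094 q [ 0.11  0.52 -0.45  1.97  0.34  0.72 -0.54] xax [-0.001  0.    -1.   ]
```

View pics/g11.png

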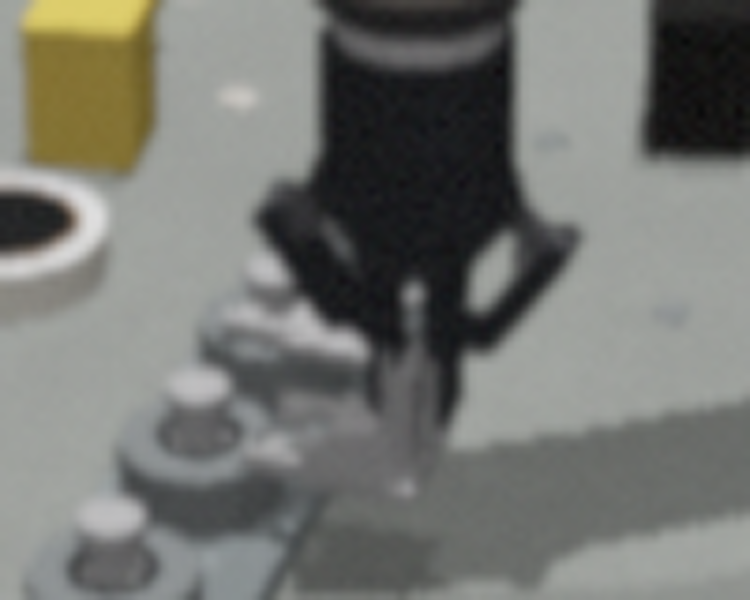

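Emit:
play_rows --pt "-1 0.01 0 0 0" --pt "-1 0.016 0 0 0" --pt "-1 0.021 0 0 0" --pt "-1 0.026 0 0 0" --pt "-1 0.031 0 0 0" --pt "-1 0.036 0 0 0" --pt "-1 0.041 0 0 0" --pt "-1 0.0425 0 0 0" --pt "-1 0.0425 0 0 0" --pt "-1 0.0425 0 0 0"

```text
clock: 14.9
tcp_pos: [0.5839, 0.0687, 0.0746]
orientation: [0.0, 1.569, 0.0]
contact_force: [1.1, 0.3, -1.1]
grip_width: 0.0095
```

```bash
python3 st.py;python3 - <<'E'
from clips import *
p=r.grab_frame("side"); save(p,"g12.png",(200,140,300,220),7.5)
p=r.grab_frame("top"); clips(p)
E
```

```text
14.9 [0.5839 0.0687 0.0746] zang -0.0 F [ 1.1  0.3 -1.1] w 0.0095 q [ 0.11  0.58 -0.44  1.87  0.34  0.76 -0.51] xax [ 0.001  0.    -1.   ]
clip area 315 low rect c [449. 229.] size [62.8 73.5] yaw -5.4 | tab mean [421.3 231.9] mid [421.4 232.3] tab yaw -6.8 axis(tab->rectc) -5.8
```

View pics/g12.png

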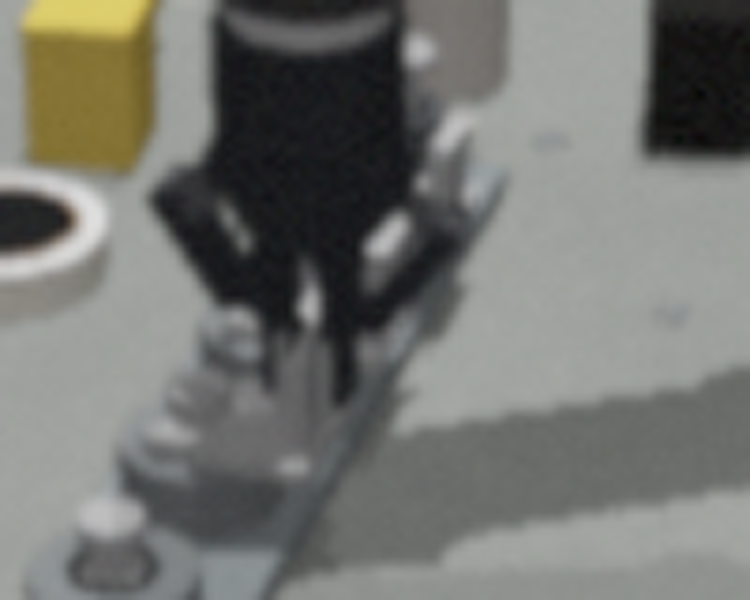

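Emit:
play_rows --pt "-0.6 0 0 0 0" --pt "-0.45 0 0 0 0" --pt "-0.45 0 0 0 0" --pt "-0.45 0 0 0.02 0" --pt "-0.45 0 0 0.06 0" --pt "-0.45 -0.02 0 0.1 0" --pt "0 -0.05 0.03 0.1 0" --pt "1 -0.05 0.03 0.1 0" --pt "1 -0.05 0.03 0.1 0"

```text
clock: 15.9
tcp_pos: [0.5327, 0.0991, 0.1747]
orientation: [-0.002, 1.57, 0.001]
contact_force: [0.3, -0.8, -0.2]
grip_width: 0.0662
```

```bash
python3 st.py; python3 - <<'E'
from clips import *
p=r.grab_frame("top"); clips(p); save(p,"t4.png",(130,130,370,250),3.3)
p=r.grab_frame("side"); save(p,"g13.png",(180,140,340,260),5)
p=r.grab_frame("top"); clips(p)
E
```

```text
15.9 [0.5327 0.0991 0.1747] zang 0.11 F [ 0.3 -0.8 -0.2] w 0.0662 q [ 0.12  0.38 -0.52  1.91  0.24  0.91 -0.51] xax [ 0.001 -0.    -1.   ]
clip area 306 low rect c [448.6 227.5] size [62.2 71.9] yaw -8.5 | tab mean [421.4 232.2] mid [421.4 232.3] tab yaw -6.1 axis(tab->rectc) -9.8
clip area 307 low rect c [447.7 227.3] size [62.2 72.9] yaw -9.4 | tab mean [421.3 231.9] mid [421.4 232.3] tab yaw -6.8 axis(tab->rectc) -9.9
```

View pics/g13.png

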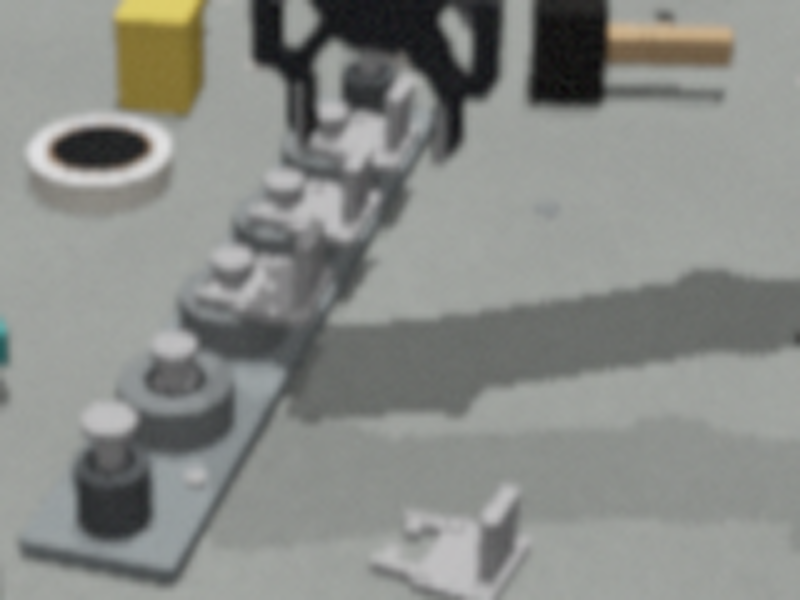

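View pics/t4.png

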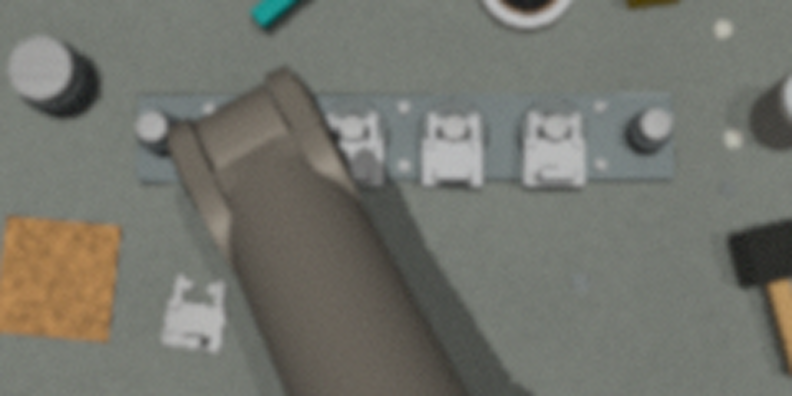

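Emit:
play_rows --pt "1 -0.04 0.04 0 -0.07" --pt "1 -0.08 0.09 0 -0.14" --pt "1 -0.112 0.1333 -0.03 -0.14" --pt "1 -0.112 0.1333 -0.05 -0.14" --pt "1 -0.112 0.1333 -0.06 -0.14" --pt "1 -0.112 0.1333 -0.06 -0.14"

```text
clock: 16.65
tcp_pos: [0.4205, 0.231, 0.1126]
orientation: [0.108, 1.571, -0.111]
contact_force: [0.2, -0.6, 0.7]
grip_width: 0.0853
```

```bash
python3 st.py;python3 - <<'E'
from clips import *
p=r.grab_frame("side"); save(p,"g14.png",(210,160,340,260),6)
E
```

```text
16.65 [0.4205 0.231  0.1126] zang -7.98 F [ 0.2 -0.6  0.7] w 0.0853 q [-0.18  0.39 -0.54  2.09  0.29  0.74 -1.04] xax [-0.003 -0.002 -1.   ]
```

View pics/g14.png

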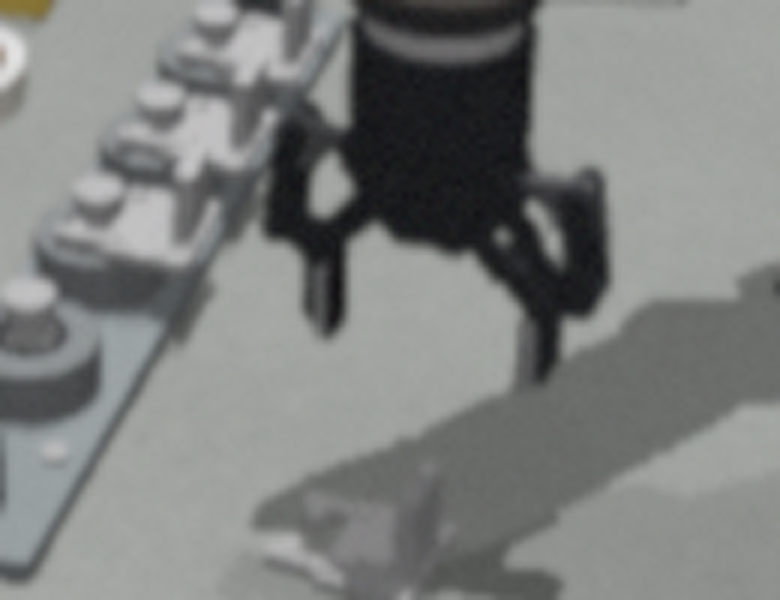

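Emit:
play_rows --pt "1 0 0 -0.04 0" --pt "1 0 0 -0.07 0" --pt "1 0 0 -0.083 0" --pt "1 0 0 -0.089 0" --pt "0 0 0 -0.089 0" --pt "-0.5 0 0 -0.089 0" --pt "-1 0 0 -0.089 0" --pt "-1 0 0 -0.089 0" --pt "-1 0 0 -0.089 0" --pt "-1 0 0 -0.089 0"

```text
clock: 17.7
tcp_pos: [0.4217, 0.2321, 0.0259]
orientation: [0.11, 1.567, -0.11]
contact_force: [-0.3, -0.8, 5.9]
grip_width: 0.0091
```

Emit:
play_rows --pt "-1 0 0 0 0" --pt "-1 0 0 0 0" --pt "-1 0 0 0 0"

```text
clock: 18.0
tcp_pos: [0.4217, 0.2321, 0.0259]
orientation: [0.11, 1.567, -0.11]
contact_force: [-0.5, -0.1, 7.2]
grip_width: 0.0096
```

```bash
python3 st.py
```

```text
18.0 [0.4217 0.2321 0.0259] zang -8.03 F [-0.5 -0.1  7.2] w 0.0096 q [-0.27  0.53 -0.45  2.14  0.43  0.55 -1.17] xax [ 0.001  0.    -1.   ]
```

Emit:
play_rows --pt "-1 0 0 0.025 0" --pt "-1 0 0 0.049 0" --pt "-1 0.03 -0.03 0.049 0.07" --pt "-1 0.07 -0.0641 0.049 0.14" --pt "-1 0.1 -0.0641 0.049 0.14" --pt "-1 0.119 -0.0641 0.049 0.14" --pt "-1 0.119 -0.0641 0.049 0.14" --pt "-1 0.119 -0.0641 0.049 0.14"

```text
clock: 18.8
tcp_pos: [0.5393, 0.1678, 0.0738]
orientation: [-0.0, 1.572, -0.0]
contact_force: [-0.4, 0.1, -0.9]
grip_width: 0.0095
```

```bash
python3 st.py;python3 - <<'E'
from clips import *
p=r.grab_frame("side"); save(p,"g15.png",(190,150,290,230),7.5)
E
```

```text
18.8 [0.5393 0.1678 0.0738] zang 0.0 F [-0.4  0.1 -0.9] w 0.0095 q [-0.02  0.56 -0.51  1.92  0.39  0.75 -0.75] xax [-0.001 -0.    -1.   ]
```

View pics/g15.png

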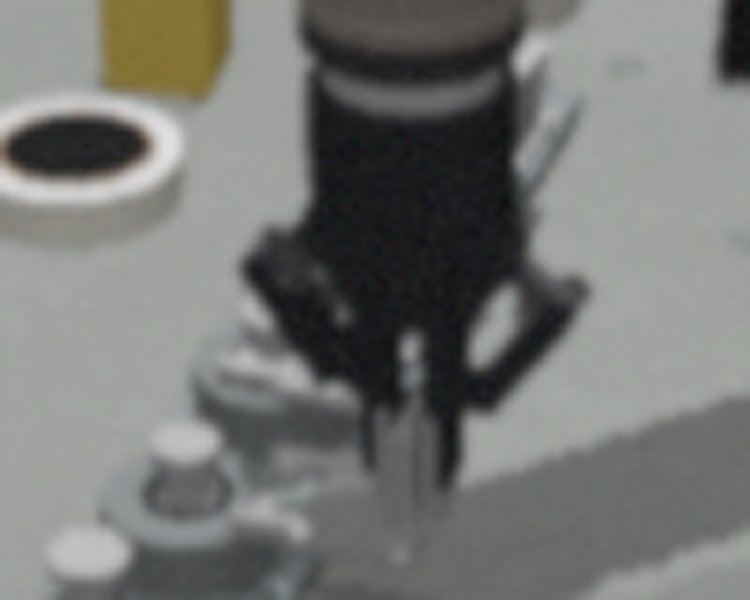

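Emit:
play_rows --pt "-1 0.01 0 0 0" --pt "-1 0.016 0 0 0" --pt "-1 0.021 0 0 0" --pt "-1 0.026 0 0 0" --pt "-1 0.031 0 0 0" --pt "-1 0.036 0 0 0" --pt "-1 0.041 0 0 0" --pt "-1 0.0425 0 0 0" --pt "-1 0.0425 0 0 0" --pt "-1 0.0425 0 0 0"

```text
clock: 19.85
tcp_pos: [0.5826, 0.1681, 0.0743]
orientation: [0.0, 1.571, 0.0]
contact_force: [-1.2, 2.0, -2.4]
grip_width: 0.0091
```

Emit:
play_rows --pt "-0.6 0 0 0 0" --pt "-0.45 0 0 0 0" --pt "-0.45 0 0 0 0" --pt "-0.45 0 0 0.02 0" --pt "-0.45 0 0 0.06 0" --pt "-0.45 -0.02 0 0.1 0" --pt "0 -0.06 -0.05 0.12 0" --pt "1 -0.1 -0.1 0.12 0" --pt "1 -0.1 -0.15 0.12 0.15" --pt "1 -0.1 -0.2 0.12 0.3"

```text
clock: 20.85
tcp_pos: [0.4856, 0.0037, 0.1947]
orientation: [-0.213, 1.559, 0.211]
contact_force: [0.5, -0.7, 0.6]
grip_width: 0.0793
```

```bash
python3 st.py;python3 - <<'E'
from meas import *
p=r.grab_frame("top"); save(p,"t5.png",(130,130,370,250),3.3)
W=cloud(p)
# mallet
vis=p["pixels"].astype(int)
B,G,R=vis[...,0],vis[...,1],vis[...,2]
X,Y,Z=W[...,0],W[...,1],W[...,2]
reg=(X>.35)&(X<.6)&(Y<-.2)&(Y>-.5)
head=reg&(Z>.074)&(vis.max(-1)<70); han=reg&(R-B>40)&(Z>.04)
for n,m,z in(("head",head,.08),("handle",han,.053)):
    vv,uu=np.nonzero(m); A=np.array([world(p,u,v,z)[:2] for u,v in zip(uu,vv)])*1000
    print(n,m.sum(),cv2.minAreaRect(A.astype(np.float32)),A.mean(0),np.median(Z[m]))
p=r.grab_frame("side"); save(p,"g16.png",(180,130,340,250),5)
E
```

```text
20.85 [0.4856 0.0037 0.1947] zang 15.47 F [ 0.5 -0.7  0.6] w 0.0793 q [ 0.39  0.28 -0.61  2.01  0.2   0.91 -0.06] xax [ 0.001 -0.001 -1.   ]
head 282 ((513.0820922851562, -339.6104736328125), (51.68834686279297, 54.17387771606445), 14.797820091247559) [ 513.1515334  -339.41658771] 0.07977898508483233
handle 207 ((441.19482421875, -359.7920837402344), (94.26719665527344, 22.465991973876953), 14.965335845947266) [ 441.22287133 -359.75026391] 0.052556304075484256
```

View pics/g16.png

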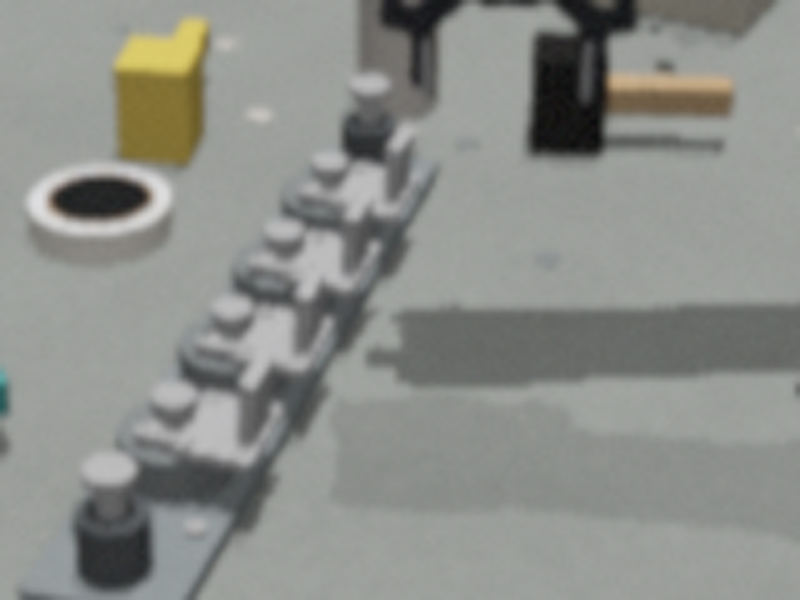

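View pics/t5.png

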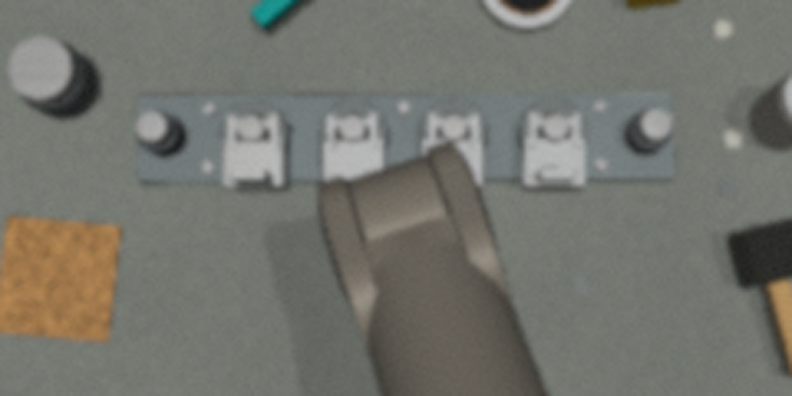

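Emit:
play_rows --pt "1 0 -0.03 0 0.15" --pt "1 0 -0.07 0 0.3" --pt "1 -0.005 -0.11 0 0.45" --pt "1 -0.01 -0.15 0 0.6" --pt "1 -0.015 -0.2 0 0.75" --pt "1 -0.018 -0.24 0 0.9" --pt "1 -0.018 -0.28 0 1.05" --pt "1 -0.018 -0.321 0 1.2" --pt "1 -0.018 -0.321 0 1.34" --pt "1 -0.018 -0.321 0 1.48"

```text
clock: 21.95
tcp_pos: [0.4687, -0.3176, 0.1938]
orientation: [-1.331, 1.126, 1.33]
contact_force: [0.3, 1.1, -0.4]
grip_width: 0.0858
```

```bash
python3 st.py
```

```text
21.95 [ 0.4687 -0.3176  0.1938] zang 99.51 F [ 0.3  1.1 -0.4] w 0.0858 q [ 1.06  0.45 -0.74  1.83  0.35  1.    1.91] xax [ 0. -0. -1.]
```

Emit:
play_rows --pt "1 0 0 -0.03 0.05" --pt "1 0 0 -0.06 0.05" --pt "1 0 0 -0.06 0.05"

```text
clock: 22.25
tcp_pos: [0.4665, -0.3149, 0.1307]
orientation: [-1.359, 1.101, 1.37]
contact_force: [0.3, 0.4, 0.5]
grip_width: 0.0849
```

```bash
python3 st.py; python3 - <<'E'
from h import *
p=r.grab_frame("side"); save(p,"g17.png",(230,90,360,190),6)
E
```

```text
22.25 [ 0.4665 -0.3149  0.1307] zang 102.22 F [0.3 0.4 0.5] w 0.0849 q [ 1.03  0.52 -0.71  1.88  0.43  0.9   1.9 ] xax [-0.005  0.003 -1.   ]
```

View pics/g17.png

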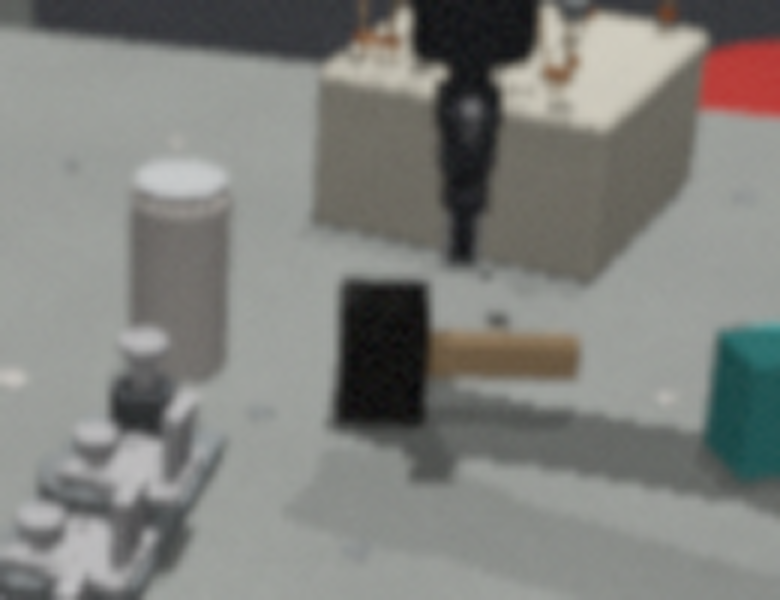

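Emit:
play_rows --pt "1 -0.001 -0.037 0 0.03" --pt "1 -0.001 -0.037 0 0.03" --pt "1 -0.001 -0.037 0 0.03" --pt "1 -0.001 -0.037 0 0.03"

```text
clock: 22.7
tcp_pos: [0.4687, -0.3524, 0.1352]
orientation: [-1.388, 1.083, 1.385]
contact_force: [0.5, -0.6, -0.5]
grip_width: 0.0854
```

```bash
python3 st.py
```

```text
22.7 [ 0.4687 -0.3524  0.1352] zang 104.0 F [ 0.5 -0.6 -0.5] w 0.0854 q [ 1.07  0.55 -0.71  1.83  0.44  0.92  1.98] xax [ 0.001 -0.001 -1.   ]
```

Emit:
play_rows --pt "1 -0.0038 0 -0.03 0.02" --pt "1 -0.0038 0 -0.06 0.02" --pt "1 -0.0038 0 -0.08 0.02" --pt "1 -0.0038 0 -0.08 0.02" --pt "1 -0.0038 0 -0.08 0.02"

```text
clock: 23.2
tcp_pos: [0.4648, -0.3522, 0.0548]
orientation: [-1.402, 1.071, 1.401]
contact_force: [-0.1, 1.0, -0.3]
grip_width: 0.0855
```

```bash
python3 st.py; python3 - <<'E'
from h import *
p=r.grab_frame("side"); save(p,"g18.png",(250,110,350,190),7)
p=r.grab_frame("top"); save(p,"t18.png",(310,170,430,260),6)
E
```

```text
23.2 [ 0.4648 -0.3522  0.0548] zang 105.2 F [-0.1  1.  -0.3] w 0.0855 q [ 1.02  0.65 -0.64  1.88  0.54  0.79  1.93] xax [ 0.001  0.    -1.   ]
```

View pics/g18.png

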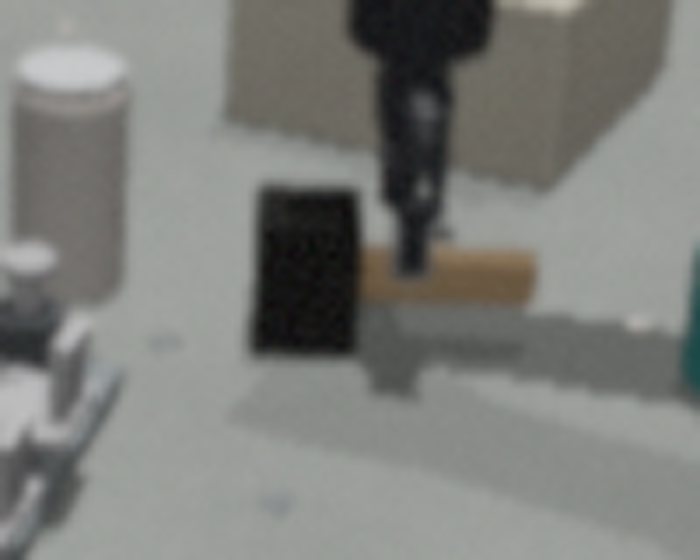

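View pics/t18.png

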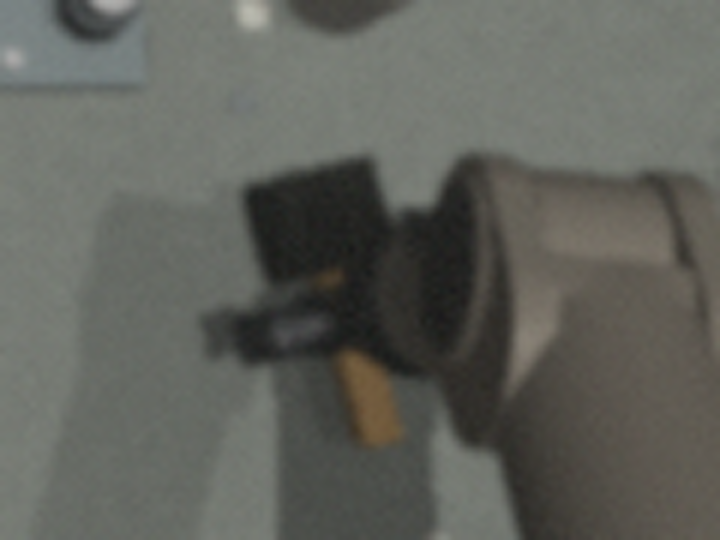

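Picture: the jaws straddle the wooden handle of the black mallet (crop pixel (410,265)), clear of the head. Lower 25 mm and grip hard.

Emit:
play_rows --pt "1 0 0 -0.012 0" --pt "1 0 0 -0.025 0" --pt "1 0 0 -0.025 0" --pt "0 0 0 -0.025 0" --pt "-1 0 0 -0.025 0" --pt "-1 0 0 -0.025 0" --pt "-1 0 0 -0.025 0" --pt "-1 0 0 -0.025 0" --pt "-1 0 0 -0.025 0" --pt "-1 0 0 -0.025 0" --force 110

```text
clock: 24.3
tcp_pos: [0.4644, -0.3533, 0.0296]
orientation: [-1.402, 1.073, 1.4]
contact_force: [-0.7, -0.7, 5.3]
grip_width: 0.0206
```

Emit:
play_rows --pt "-1 0 0 0.02 0" --pt "-1 0 0 0.06 0" --pt "-1 0 0 0.1 0" --pt "-1 0 0 0.1 0" --pt "-1 0 0 0.1 0"

```text
clock: 24.8
tcp_pos: [0.4635, -0.3528, 0.1288]
orientation: [-1.401, 1.073, 1.401]
contact_force: [-0.6, -0.6, -3.9]
grip_width: 0.0204
```

```bash
python3 st.py; python3 - <<'E'
from h import *
p=r.grab_frame("side"); save(p,"g19.png",(230,70,360,190),5.5)
E
```

```text
24.8 [ 0.4635 -0.3528  0.1288] zang 105.13 F [-0.6 -0.6 -3.9] w 0.0204 q [ 1.08  0.55 -0.71  1.84  0.45  0.91  2.  ] xax [-0. -0. -1.]
```

View pics/g19.png

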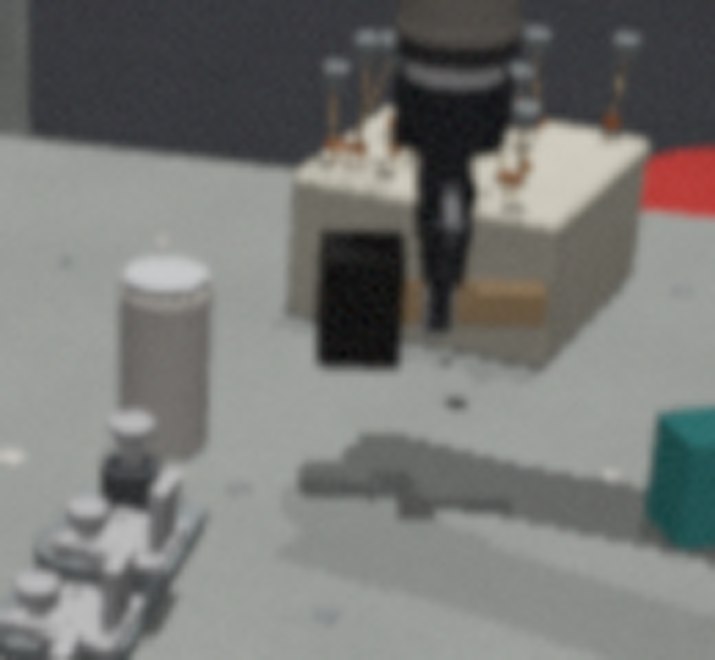

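Emit:
play_rows --pt "-1 0.0 0.0 0.02 -0.1" --pt "-1 0.02 0.03 0.025 -0.2" --pt "-1 0.05 0.07 0.025 -0.264" --pt "-1 0.09 0.1 0.025 -0.264" --pt "-1 0.121 0.1285 0.025 -0.264" --pt "-1 0.121 0.1285 0.025 -0.264" --pt "-1 0.121 0.1285 0.025 -0.264" --pt "-1 0.121 0.1285 0.025 -0.264"

```text
clock: 25.65
tcp_pos: [0.5831, -0.2253, 0.1518]
orientation: [-1.206, 1.212, 1.212]
contact_force: [0.2, -0.6, -3.8]
grip_width: 0.0209
```

```bash
python3 st.py; python3 - <<'E'
from h import *
p=r.grab_frame("side"); save(p,"g20.png",(200,70,330,190),5.5)
p=r.grab_frame("top"); save(p,"t20.png",(250,110,410,220),4.5)
W=cloud(p);X,Y,Z=W[...,0],W[...,1],W[...,2]
vis=p["pixels"].astype(int)
m=(X>.55)&(X<.75)&(Y<-.15)&(Y>-.3)&(Z>.15)&(Z<.22)&(vis.max(-1)<75)
vv,uu=np.nonzero(m);print(m.sum())
if m.sum():
    print(np.median(Z[m]),W[m][:,:2].min(0),W[m][:,:2].max(0))
E
```

```text
25.65 [ 0.5831 -0.2253  0.1518] zang 89.95 F [ 0.2 -0.6 -3.8] w 0.0209 q [ 0.75  0.58 -0.67  1.72  0.41  0.99  1.5 ] xax [-0.004  0.    -1.   ]
204
0.20035757345710528 [ 0.55239964 -0.22525153] [ 0.66030805 -0.17729358]
```

View pics/g20.png

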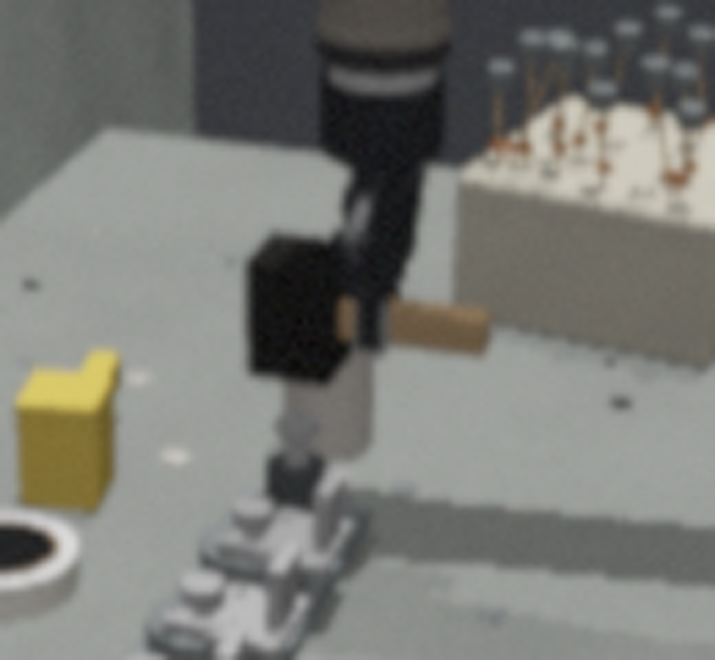

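View pics/t20.png

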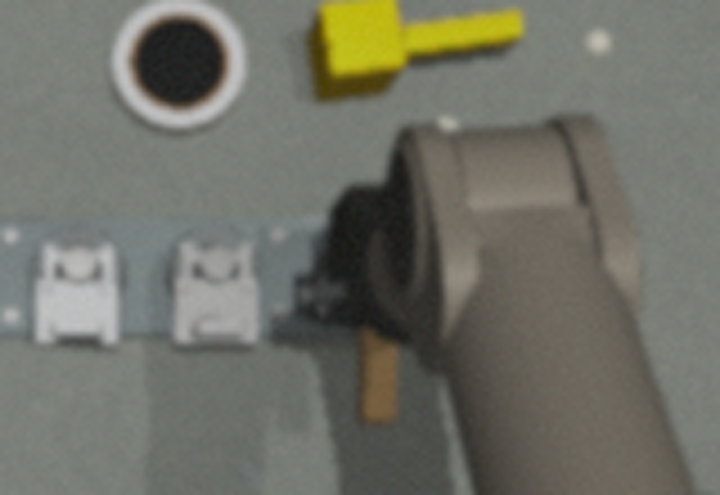

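Emit:
play_rows --pt "-1 0 0 -0.02 0" --pt "-1 0 0 -0.035 0" --pt "-1 0 0 -0.04 0" --pt "-1 0 0 -0.045 0" --pt "-1 0 0 -0.05 0" --pt "-1 0 0 -0.054 0" --pt "-1 0 0 -0.057 0" --pt "-1 0 0 -0.059 0" --pt "-1 0 0 -0.06 0" --pt "-1 0 0 -0.061 0"

```text
clock: 26.75
tcp_pos: [0.5847, -0.2251, 0.094]
orientation: [-1.209, 1.211, 1.208]
contact_force: [-5.5, -0.9, 6.1]
grip_width: 0.0208
```

```bash
python3 st.py; python3 - <<'E'
from h import *
p=r.grab_frame("side"); save(p,"g21.png",(200,90,330,190),6)
E
```

```text
26.75 [ 0.5847 -0.2251  0.094 ] zang 89.96 F [-5.5 -0.9  6.1] w 0.0208 q [ 0.72  0.64 -0.63  1.76  0.47  0.89  1.45] xax [-0.    -0.001 -1.   ]
```

View pics/g21.png

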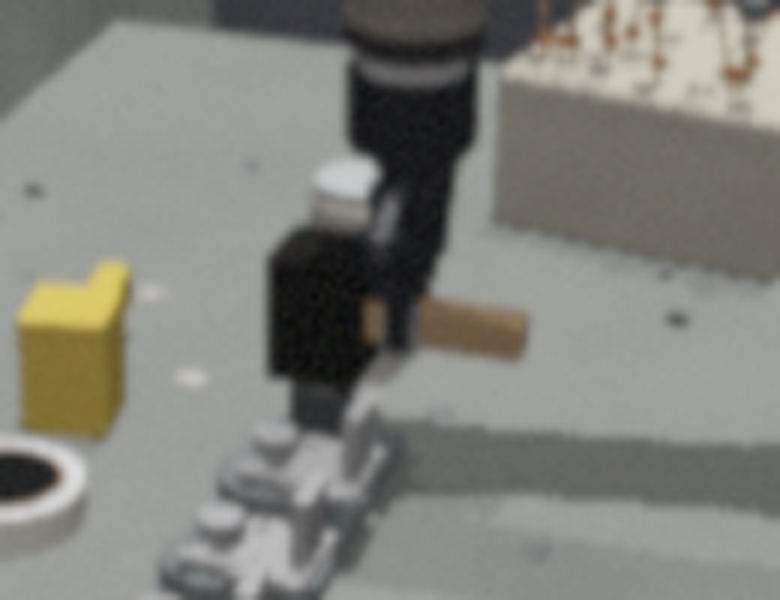

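Emit:
play_rows --pt "-1 0 0 -0.002 0" --pt "-1 0 0 -0.004 0" --pt "-1 0 0 -0.005 0" --pt "-1 0 0 -0.005 0"

```text
clock: 27.2
tcp_pos: [0.5848, -0.2251, 0.0911]
orientation: [-1.21, 1.212, 1.208]
contact_force: [-13.1, 0.1, 21.6]
grip_width: 0.0203
```

```bash
python3 st.py
```

```text
27.2 [ 0.5848 -0.2251  0.0911] zang 89.96 F [-13.1   0.1  21.6] w 0.0203 q [ 0.72  0.65 -0.63  1.76  0.48  0.89  1.45] xax [-0.    -0.003 -1.   ]
```

Emit:
play_rows --pt "-1 0 0 -0.002 0" --pt "-1 0 0 -0.004 0" --pt "-1 0 0 -0.004 0"

```text
clock: 27.5
tcp_pos: [0.5851, -0.2258, 0.0902]
orientation: [-1.212, 1.214, 1.205]
contact_force: [-24.0, 0.8, 44.1]
grip_width: 0.0202
```

```bash
python3 st.py
```

```text
27.5 [ 0.5851 -0.2258  0.0902] zang 89.91 F [-24.    0.8  44.1] w 0.0202 q [ 0.72  0.65 -0.63  1.76  0.48  0.89  1.45] xax [ 0.    -0.005 -1.   ]
```

Emit:
play_rows --pt "-1 0 0 0.02 0" --pt "-1 0 0 0.05 0" --pt "-1 0 0 0.09 0" --pt "-1 -0.05 0 0.12 0" --pt "-1 -0.1 0.04 0.12 0" --pt "-1 -0.1 0.09 0.12 0" --pt "-1 -0.1 0.13 0.12 0" --pt "-1 -0.1 0.13 0.12 0"

```text
clock: 28.3
tcp_pos: [0.4848, -0.087, 0.2052]
orientation: [-1.217, 1.201, 1.215]
contact_force: [0.1, -1.4, -2.7]
grip_width: 0.0206
```

```bash
python3 st.py; python3 - <<'E'
from h import *
p=r.grab_frame("side"); save(p,"g22.png",(200,70,340,190),5.5)
p=r.grab_frame("top"); save(p,"t22.png",(130,110,410,250),2.8)
W=cloud(p);X,Y,Z=W[...,0],W[...,1],W[...,2]
for c in((.635,-.2245),(.6275,.264)):
    m=np.hypot(X-c[0],Y-c[1])<.009; print(m.sum(),np.nanmedian(Z[m]))
E
```

```text
28.3 [ 0.4848 -0.087   0.2052] zang 90.57 F [ 0.1 -1.4 -2.7] w 0.0206 q [ 0.74  0.31 -0.81  1.98  0.28  0.96  1.38] xax [ 0.003  0.002 -1.   ]
24 0.06209734239658829
26 0.08440258650091761
```

View pics/g22.png

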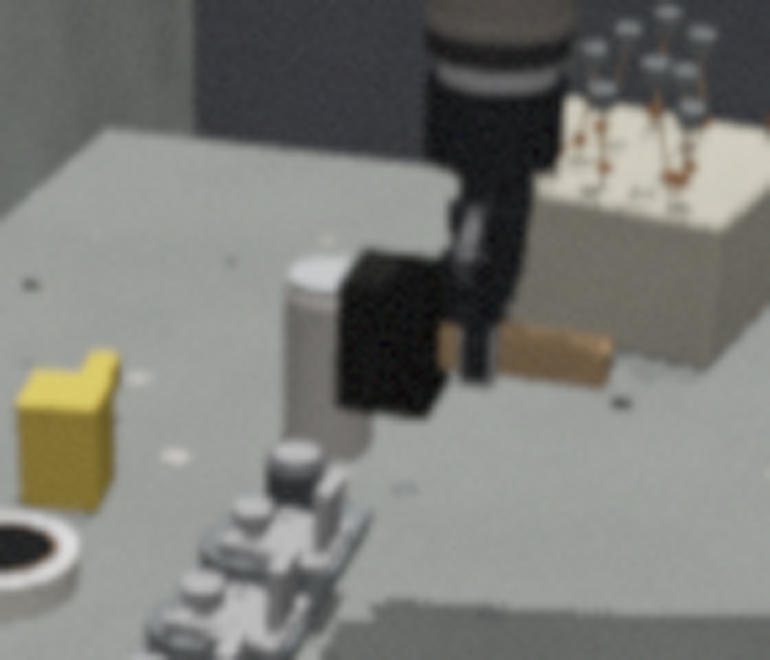

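View pics/t22.png

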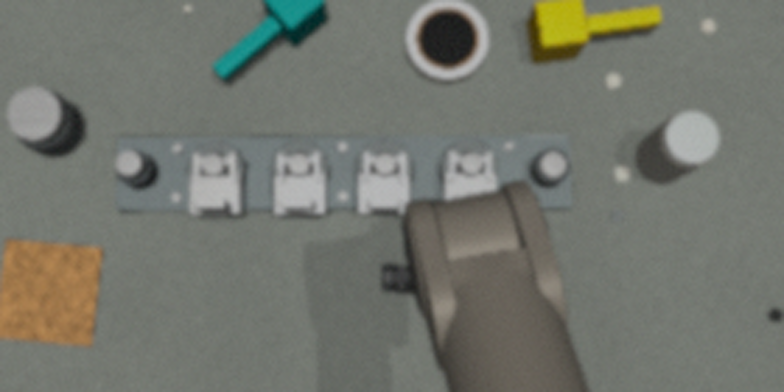

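Emit:
play_rows --pt "-1 0 0.04 0 0" --pt "-1 0 0.08 0 0" --pt "-1 0 0.12 0 0" --pt "-1 0 0.16 0 0" --pt "-1 0 0.2 0 0" --pt "-1 0 0.24 0 0" --pt "-1 0 0.28 0 0" --pt "-1 0 0.32 0 0" --pt "-1 0 0.355 0 0" --pt "-1 0 0.355 0 0"

```text
clock: 29.4
tcp_pos: [0.485, 0.2661, 0.2045]
orientation: [-1.209, 1.202, 1.215]
contact_force: [-0.5, 0.4, -3.5]
grip_width: 0.0203
```

Emit:
play_rows --pt "-1 0 0 0 0" --pt "-1 0 0 0 0"

```text
clock: 29.6
tcp_pos: [0.486, 0.2588, 0.2035]
orientation: [-1.208, 1.211, 1.207]
contact_force: [0.5, -0.4, -3.1]
grip_width: 0.0205
```

```bash
python3 st.py
```

```text
29.6 [0.486  0.2588 0.2035] zang 89.86 F [ 0.5 -0.4 -3.1] w 0.0205 q [ 0.07  0.44 -0.86  1.85  0.39  1.03  0.62] xax [-0.    -0.001 -1.   ]
```

Emit:
play_rows --pt "-1 0.04 0.004 -0.02 0" --pt "-1 0.07 0.005 -0.05 0" --pt "-1 0.091 0.005 -0.05 0" --pt "-1 0.091 0.005 -0.05 0" --pt "-1 0.091 0.005 -0.05 0" --pt "-1 0.091 0.005 -0.05 0"

```text
clock: 30.2
tcp_pos: [0.5755, 0.2651, 0.1543]
orientation: [-1.209, 1.209, 1.209]
contact_force: [-0.1, -0.1, -3.7]
grip_width: 0.0204
```

```bash
python3 st.py; python3 - <<'E'
from h import *
p=r.grab_frame("side"); save(p,"g23.png",(140,120,300,260),4.5)
E
```

```text
30.2 [0.5755 0.2651 0.1543] zang 89.99 F [-0.1 -0.1 -3.7] w 0.0204 q [ 0.02  0.62 -0.78  1.7   0.49  1.03  0.64] xax [-0. -0. -1.]
```

View pics/g23.png

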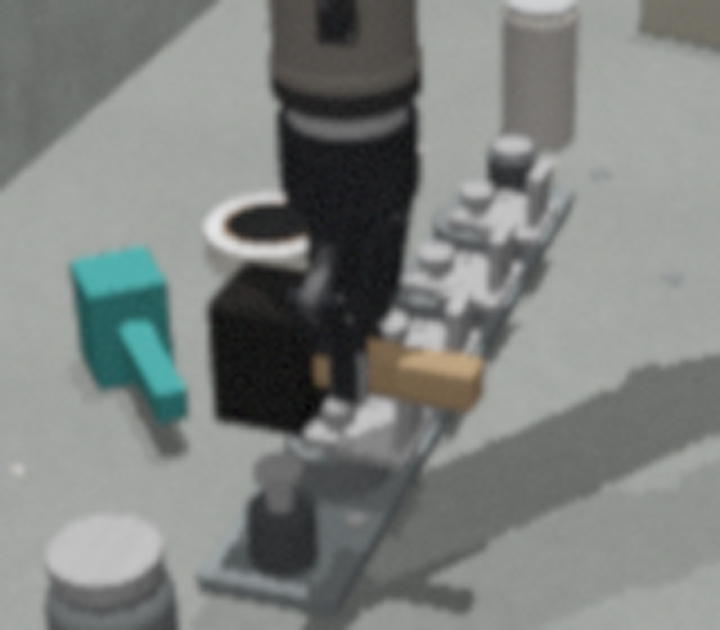

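Emit:
play_rows --pt "-1 0.0015 0 -0.02 0" --pt "-1 0.0015 0 -0.035 0" --pt "-1 0.0015 0 -0.042 0" --pt "-1 0.0015 0 -0.047 0" --pt "-1 0.0015 0 -0.052 0" --pt "-1 0.0015 0 -0.056 0" --pt "-1 0.0015 0 -0.06 0" --pt "-1 0.0015 0 -0.063 0" --pt "-1 0.0015 0 -0.065 0" --pt "-1 0.0015 0 -0.066 0"

```text
clock: 31.25
tcp_pos: [0.5768, 0.2657, 0.0906]
orientation: [-1.211, 1.211, 1.208]
contact_force: [-13.3, -7.4, 23.8]
grip_width: 0.0207
```

Emit:
play_rows --pt "-1 0 0 -0.002 0" --pt "-1 0 0 -0.004 0" --pt "-1 0 0 -0.004 0"

```text
clock: 31.55
tcp_pos: [0.5762, 0.2664, 0.0894]
orientation: [-1.212, 1.21, 1.208]
contact_force: [-20.0, -11.2, 39.0]
grip_width: 0.0208
```

```bash
python3 st.py
```

```text
31.55 [0.5762 0.2664 0.0894] zang 90.03 F [-20.  -11.2  39. ] w 0.0208 q [-0.02  0.69 -0.73  1.73  0.56  0.93  0.59] xax [ 0.001 -0.003 -1.   ]
```

Stop reached. Lift away, then check pin 2, the mat and the mallet's attitude.

Emit:
play_rows --pt "-1 0 0 0.02 0" --pt "-1 0 0 0.05 0" --pt "-1 0 0 0.08 0" --pt "-1 -0.05 0 0.1 0" --pt "-1 -0.1 0.02 0.1 0" --pt "-1 -0.13 0.04 0.1 0" --pt "-1 -0.13 0.04 0.1 0" --pt "-1 -0.13 0.04 0.1 0"

```text
clock: 32.35
tcp_pos: [0.4468, 0.3067, 0.1847]
orientation: [-1.212, 1.206, 1.211]
contact_force: [0.3, 0.7, -4.5]
grip_width: 0.0209
```

```bash
python3 st.py; python3 - <<'E'
from h import *
p=r.grab_frame("side"); save(p,"g24.png",(120,120,340,310),3.5)
p=r.grab_frame("top"); save(p,"t24.png",(110,110,370,250),3)
W=cloud(p);X,Y,Z=W[...,0],W[...,1],W[...,2]
for c in((.635,-.2245),(.6275,.264)):
    m=np.hypot(X-c[0],Y-c[1])<.009; print(m.sum(),np.nanmedian(Z[m]))
g=p["pixels"].astype(int)
m=(g[...,2]-g[...,0]>45)&(X>.4)&(X<.6)&(Y>.28)&(Y<.47)&(Z<.02)
vv,uu=np.nonzero(m);A=np.array([world(p,u,v,.004)[:2] for u,v in zip(uu,vv)])*1000
print(m.sum(),cv2.minAreaRect(A.astype(np.float32)),A.min(0),A.max(0))
E
```

```text
32.35 [0.4468 0.3067 0.1847] zang 90.2 F [ 0.3  0.7 -4.5] w 0.0209 q [-0.03  0.45 -0.87  1.89  0.41  0.99  0.49] xax [ 0.002  0.    -1.   ]
24 0.06294534018378685
24 0.062066288675404244
66 ((507.7114562988281, 375.2803039550781), (124.85676574707031, 26.05496597290039), 59.39841842651367) [472.65112996 321.32562745] [543.23784991 429.6711946 ]
```

View pics/g24.png

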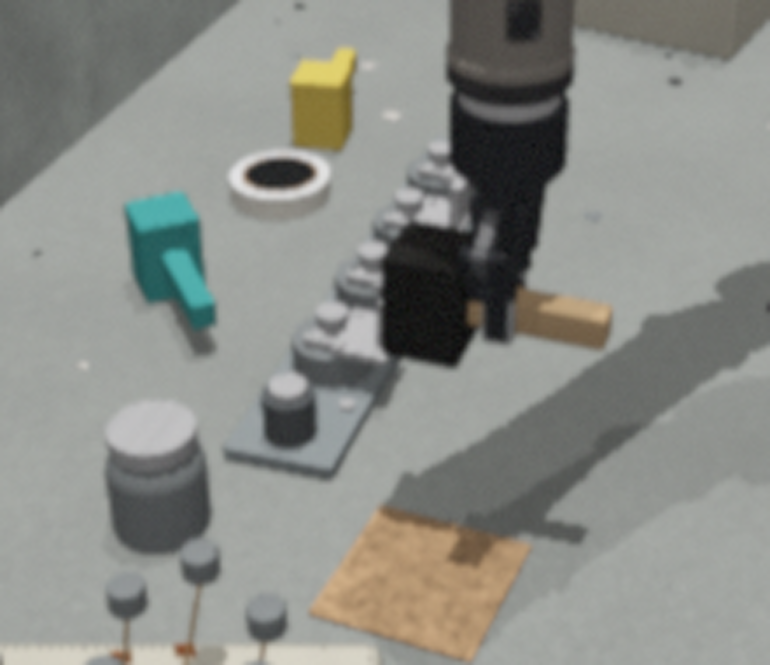

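View pics/t24.png

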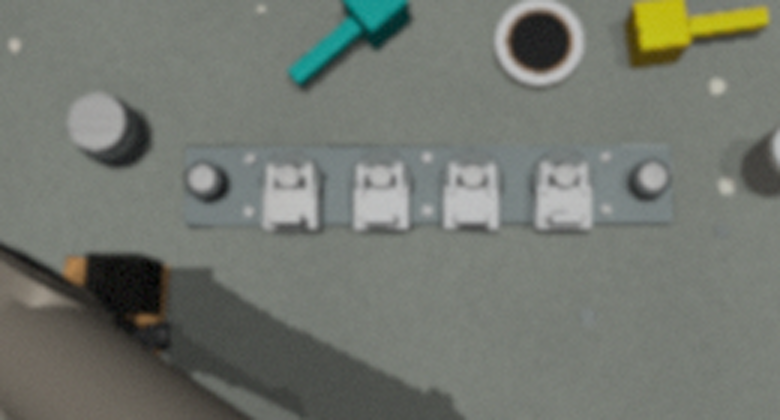

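Emit:
play_rows --pt "-1 -0.005 0.03 -0.02 0" --pt "-1 -0.013 0.0645 -0.05 0" --pt "-1 -0.013 0.0645 -0.09 0" --pt "-1 -0.013 0.0645 -0.12 0" --pt "-1 -0.013 0.0645 -0.13 0" --pt "-1 -0.013 0.0645 -0.13 0" --pt "-1 -0.013 0.0645 -0.13 0"

```text
clock: 33.15
tcp_pos: [0.4358, 0.3707, 0.0551]
orientation: [-1.208, 1.208, 1.208]
contact_force: [-0.2, -0.4, -2.6]
grip_width: 0.0206
```

```bash
python3 st.py; python3 - <<'E'
from h import *
p=r.grab_frame("side"); save(p,"g25.png",(160,180,340,320),4)
E
```

```text
33.15 [0.4358 0.3707 0.0551] zang 89.94 F [-0.2 -0.4 -2.6] w 0.0206 q [-0.26  0.66 -0.73  1.9   0.61  0.81  0.24] xax [ 0.001  0.001 -1.   ]
```

View pics/g25.png

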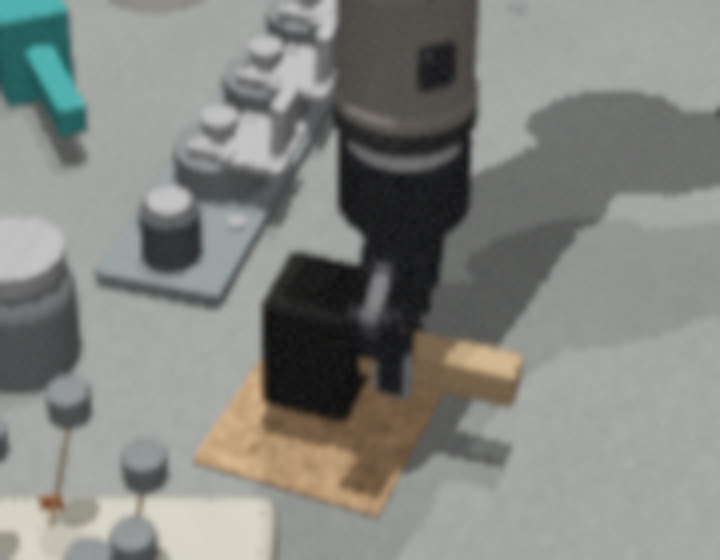

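Emit:
play_rows --pt "-1 -0.002 0 -0.01 0" --pt "-1 -0.002 0 -0.017 0" --pt "-1 -0.002 0 -0.02 0" --pt "-1 -0.002 0 -0.0215 0" --pt "-1 -0.002 0 -0.0215 0"

```text
clock: 33.7
tcp_pos: [0.4323, 0.3698, 0.0329]
orientation: [-1.21, 1.21, 1.209]
contact_force: [-2.0, -2.6, 2.6]
grip_width: 0.0203
```

```bash
python3 st.py
```

```text
33.7 [0.4323 0.3698 0.0329] zang 90.02 F [-2.  -2.6  2.6] w 0.0203 q [-0.28  0.69 -0.71  1.92  0.64  0.77  0.21] xax [-0.    -0.001 -1.   ]
```

Touching the mat (about 6 N). Release gradually and rise.

Emit:
play_rows --pt "-0.3 0 0 0 0" --pt "0 0 0 0 0" --pt "0.3 0 0 0 0" --pt "0.6 0 0 0 0" --pt "0.8 0 0 0 0" --pt "0.8 0 0 0 0" --pt "0.8 0 0 0.02 0" --pt "0.8 0 0 0.06 0" --pt "0.8 0 0 0.11 0" --pt "0.8 0 0 0.15 0"

```text
clock: 34.7
tcp_pos: [0.4324, 0.3706, 0.1848]
orientation: [-1.209, 1.208, 1.21]
contact_force: [0.0, 0.2, -0.1]
grip_width: 0.0769
```

Emit:
play_rows --pt "0.8 0.0 -0.05 0.03 0" --pt "0.8 0 -0.1 0.05 0" --pt "0.8 0 -0.15 0.05 0" --pt "0.8 0 -0.2 0.05 0" --pt "0.8 0 -0.24 0.05 0" --pt "0.8 0 -0.28 0.05 0" --pt "0.8 0 -0.28 0.05 0"

```text
clock: 35.4
tcp_pos: [0.4323, 0.0837, 0.2319]
orientation: [-1.205, 1.217, 1.201]
contact_force: [0.2, 0.0, 0.1]
grip_width: 0.0768
```

```bash
python3 st.py; python3 - <<'E'
from h import *
p=r.grab_frame("side"); save(p,"g26.png",(120,110,340,310),3.5)
p=r.grab_frame("top"); save(p,"t26.png",(110,90,400,250),2.7)
W=cloud(p);X,Y,Z=W[...,0],W[...,1],W[...,2]
for c in((.635,-.2245),(.6275,.264)):
    m=np.hypot(X-c[0],Y-c[1])<.009; print("pin",m.sum(),np.nanmedian(Z[m]))
g=p["pixels"].astype(int)
h=(X>.4)&(X<.6)&(Y>.28)&(Y<.47)&(g.max(-1)<70)&(Z>.07); vv,uu=np.nonzero(h)
A=np.array([world(p,u,v,.084)[:2] for u,v in zip(uu,vv)])*1000; print("head",cv2.minAreaRect(A.astype(np.float32)),np.median(Z[h]),np.percentile(Z[h],[5,95]))
m=(g[...,2]-g[...,0]>45)&(X>.4)&(X<.6)&(Y>.28)&(Y<.47)&(Z<.02)
vv,uu=np.nonzero(m);A=np.array([world(p,u,v,.004)[:2] for u,v in zip(uu,vv)])*1000
print("mat",cv2.minAreaRect(A.astype(np.float32)))
for i,(a,b) in enumerate([(.6325,-.1296),(.631,-.0303),(.6297,.0686),(.6285,.168)]):
    q=g.mean(-1)>135
    t=q&(np.abs(Y-b)<.04)&(X<a-.02)&(X>a-.09)&(Z>.08)
    pl=q&(np.abs(Y-b)<.04)&(np.abs(X-a)<.06)&(Z<.06)&(Z>.046)
    print(i+1,t.sum(),(W[t].mean(0)-[a,b,0]).round(4) if t.sum() else "",pl.sum(),np.median(Z[pl]).round(4), "cap",np.nanmedian(Z[np.hypot(X-a,Y-b)<.007]).round(4))
E
```

```text
35.4 [0.4323 0.0837 0.2319] zang 89.47 F [0.2 0.  0.1] w 0.0768 q [ 0.49  0.19 -0.9   2.05  0.19  0.98  1.06] xax [-0.001 -0.004 -1.   ]
pin 24 0.06175838769891755
pin 24 0.06298901897240497
head ((480.746826171875, 364.09808349609375), (50.88535690307617, 54.838226318359375), 0.7296984195709229) 0.08380647927604848 [0.07780309 0.08768969]
mat ((482.7330627441406, 373.649658203125), (119.67144775390625, 119.3432846069336), 85.5398178100586)
1 33 [-0.0483  0.0005  0.0937] 251 0.0539 cap 0.0686
2 34 [-0.048   0.0001  0.0938] 240 0.0534 cap 0.069
3 35 [-0.0481 -0.0006  0.0949] 240 0.0537 cap 0.0689
4 36 [-0.048   0.0008  0.0943] 235 0.0536 cap 0.0695
```

View pics/g26.png

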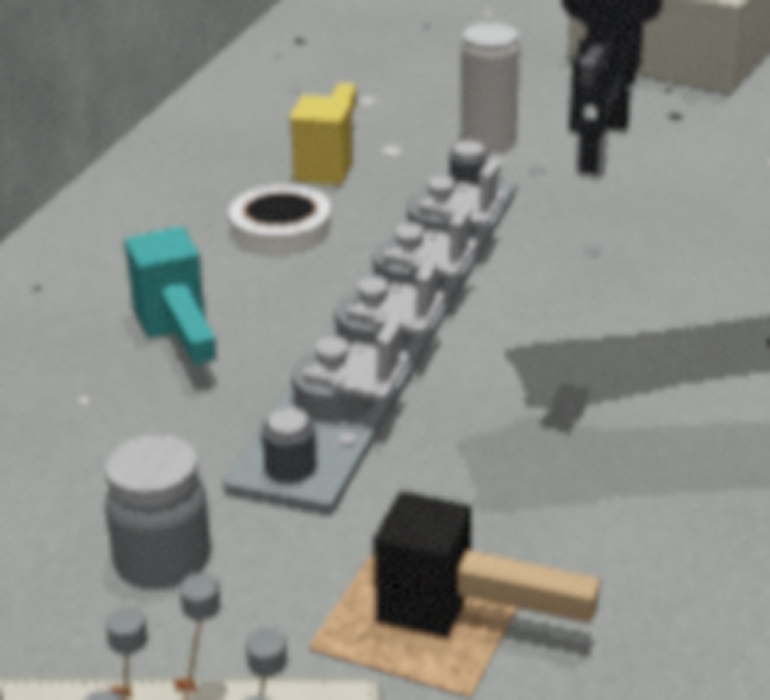

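View pics/t26.png

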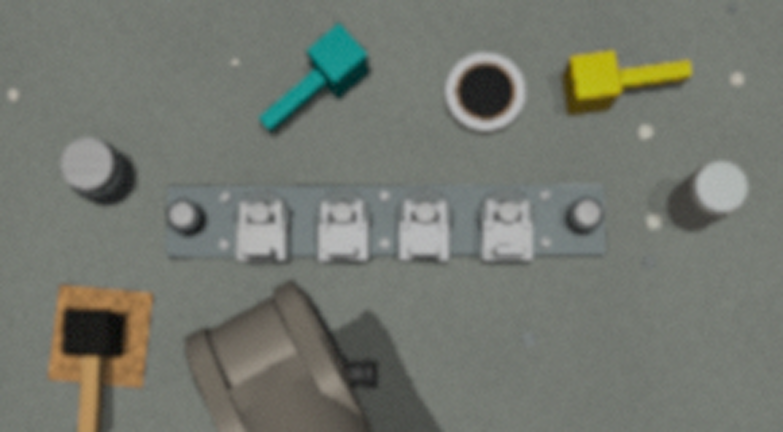

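```bash
python3 - <<'E'
from h import *
for n in("top","side","top"):
    p=r.grab_frame(n);W=cloud(p);X,Y,Z=W[...,0],W[...,1],W[...,2]
    for c in((.635,-.2245),(.6275,.264)):
        m=(np.hypot(X-c[0],Y-c[1])<.009)&(Z>.05); print(n,m.sum(),np.nanmean(Z[m]).round(4))
print(r.hand_in())
E
```

```text
top 21 0.0617
top 24 0.063
side 11 0.0618
side 20 0.062
top 24 0.0621
top 24 0.0625
the job is handed in; nothing more can be done
None
```

I handed the job in at about 35 s of the 210 s allowed. All four hubs were present and each got a clip. I then pressed both lock pins down to their stops with the black mallet and stood it on its head on the cork mat.

One clip, the one at the +y end, had been knocked about 9 mm aside before I picked it up. I measured it again and used the new position.

The last checks before handing in showed:
- **Clips:** every tab is 48 mm from its spindle axis, and every clip rests on its hub with its top about 53.5 mm above the bench.
- **Lock pins:** the tops read 61.7 to 63.0 mm over several pictures, against 62 mm when fully down. I put the 1 mm scatter down to sensor noise.
- **Mallet:** it stands upright with its top at 84 mm. The head is about 10 mm from the mat's centre and well inside its edges.
- **Other things:** I did not touch the tape, spray can, jar or the turquoise and yellow mallets, and they look unmoved in the pictures. I did not re-measure them.

No check failed.

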